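Change over the battery packs in the bench charger

TASK

The battery pack in the charger is full: squeeze its two red side tabs together to unlatch it, draw it straight out along its slant, and set it down gently, upright, in the free half of the wooden tray. Then press the flat pack from the bench into the charger until it is fully home, so that both its tabs spring out and it stays latched. Squeeze, pull and press only as hard as it takes (the tabs crack and the terminals bend if forced), do not lift, tip or shove the charger, which stands loose on the bench, and leave the spare pack and everything else where it is.

Things in the scene. Friction and masses are not known exactly. Their poses are not given: they have to be found in the camera images.
- charger: Loose bench charger, dark grey, about 1 kg, on rubber feet; 160 mm along x, 116 mm along y. Origin: centre of its underside. Low front deck with a green lamp at -x, vented housing 66 mm high at +x, slanted socket tower between.
- charger_bay: The charger's slanted socket. Origin: where the underside centre of a latched pack lies; z runs out along the socket's axis, leaning 20 degrees from vertical to the charger's front (-x); x, y match a pack's. Sprung terminals push a pack out with 14 N at home (8 N, 6 mm up); let go unlatched it rides up by 1 to 6 mm. Hard stop 1 mm below home.
- bay_mouth (a point): Centre of the socket's mouth, 58 mm up the bay's z axis. Opening 39 x 46 mm (x, y): 1.5 mm play on each side of a stem, below a rim bevelled 4 mm wide and deep. The tower round it measures 59 x 84 mm and ends at this height. A push of 18 to 26 N on the cap clicks a pack home; the terminals bend if it is forced (120 N of contact in the socket).
- charged_pack: Stick battery pack, 104 mm tall, 0.24 kg, three green lamps; starts latched in the charger, its axes in line with charger_bay. Origin: centre of the stem's flat underside, z up to the cap. Black stem 36 x 43 mm (x, y), z 0 to 62, last 5 mm stepped smaller; grey cap 46 x 50 mm, z 62 to 104. Red sprung tabs on the cap's +y and -y sides; stands on its stem.
- charged_pack_grip (a point): Midpoint between the charged pack's two red tabs, on its axis at z 84. Each tab is 22 mm along x, 28 mm tall (z 70 to 98); 62 mm over both at rest, 52 mm with both fully in.
- flat_pack: The same kind of pack with one amber lamp; starts standing upright on the bench on its stem, by itself. Same origin, axes and sizes as charged_pack.
- flat_pack_grip (a point): Midpoint between the flat pack's two red tabs, on its axis at z 84.
- spare_pack: The same kind of pack, three green lamps, already standing in the tray at its +x end. To be left alone.
- tray: Fixed shallow wooden tray with a green lining, 170 x 120 mm (x, y), 20 mm high, walls 8 mm, floor 8 mm above the bench. Origin: centre of its underside. The spare pack stands near x +45 mm; the -x half is free (clear place centred at x -35, y 0).
- charged_pack_left_tab (a joint): Travel of the charged pack's +y tab, sliding straight in: 0 out, 0.005 m fully in. Spring: 2.2 N to start, 5.5 N at 3 mm where its barb clears the ledge, 7.7 N fully in.
- charged_pack_right_tab (a joint): The same for the charged pack's -y tab. Both tabs must be in at once to free the pack. The tabs are made for a finger pinch of 10 to 30 N a side and crack above 35 N.
- flat_pack_left_tab (a joint): The same for the flat pack's +y tab. Its barb, 26 mm off the pack's axis at rest (z 34 to 40, ramp below), is wider than the socket: it goes in with both tabs squeezed. Let go too early it pops up; a push on the cap then clicks the barbs under the ledges.
- flat_pack_right_tab (a joint): The same for the flat pack's -y tab. A pack is latched when the barbs of both tabs have snapped out under ledges in the socket.
- drill: Bystander: orange and black cordless drill without battery, lying on its side, 190 x 170 x 58 mm.
- plane: Bystander: small steel block plane, 115 x 40 x 40 mm.
- glue_bottle: Bystander: upright cream glue bottle with orange cap, 60 mm across, 155 mm high.
- spool_clamp: Bystander: wooden spool clamp on a steel rod lying on the bench, 150 mm long, 40 mm across.
- screwdriver: Bystander: yellow-handled screwdriver lying on the bench, 170 mm long.

How it is judged:
By the outcome, as a careful person would: the job done as asked, in the order asked, and still so for the second after the job is handed in, with the robot touching nothing.
It also fails if it takes over 67 s, if anything falls off the work surface, if the arm or the gripper's body presses on something with over 40 N, if the wrist force passes 120 N, or if a joint passes its speed limit or range.

ROBOT

A 6-joint arm with a two-finger parallel gripper is mounted at the origin on the work surface. World frame = base frame: x ahead of the robot, y to its left, z up, the work surface at z = 0. Lengths are in m, angles in rad, forces in N, time in s.
With the tool pointing down it reaches from about 0.35 to 0.775 m from the base axis. Payload 5.5 kg.
Tool frame: the origin (TCP) lies midway between the tips of the shut fingers; the grasp point (between the pads) lies 19 mm behind it; z points along the fingers, y is the line along which they close (so a half turn about z gives the same grasp; the last joint's range is limited). The gripper opens to 85 mm and grips with 20 to 120 N. Pads are 22 mm wide; open, the fingers measure 114 mm over their backs; the gripper's body (76 mm by 85 mm) begins 54 mm behind the grasp point. The pads swing forward as they close: fully open they stand 13 mm farther back than shut.
Start: joints at [1.192, 0.313, 0.046, 1.304, 0, 1.431], TCP at [0.136, 0.559, 0.231] pointing down, gripper open.
Joint ranges: [-2.76, 2.76], [-0.86, 1.69], [-1.03, 1.26], [-2.2, 2.34], [-1.47, 1.5], [-3.14, 3.14]. Speed limits (rad/s): [2.57, 2.57, 3.14, 3.14, 3.14, 3.14].

INTERFACE

Orientations are given as a unit quaternion [w, x, y, z].
In Python, from workcell import env gives the robot as it stands. The module is installed in compiled form; this text tells all that it offers.
- The arm moves only by the tool carry_out, never from a script. Its argument "series" is a list of rows, each an object with "delta_rot": the turn, a rotation vector about the world's x, y, z normalised to -1 to 1, where 1 is 0.1 rad, a list of three; "travel": the shift along the world's x, y, z normalised to -1 to 1, where 1 is 0.025 m, a list of three; "fingers": the closure, from -1 (fully open) to 1 (shut). In form: [{"delta_rot": [ax, ay, az], "travel": [tx, ty, tz], "fingers": fingers}, ...]. A call has 1 to 5 rows; each row shifts and turns the commanded pose from where the row before left it; what a row does not reach is not made up. A row lasts 1/8 s, in which the tool goes at most 62.5 mm and 10.7 degrees, less where a joint would pass 70% of its speed; a pose out of reach is approached as far as the arm can. A call with a number of a shift or a turn outside -1 to 1 is refused whole. A call with a gripper value outside its range is refused whole. The fingers move at their own pace and stop on an object; "squeeze" is the grip in N (left out, the last holds). Time passes only in rows, so rows that do not move let the fingers close. It gives the time, the measured TCP pose, the force, the opening and the grip force at its end, in the units of the state.
- env.get_state(): the state, without advancing time (a new reading comes with each control period).
- env.read_camera(name): name is "side" or "top" or "wrist"; returns a dict with "color" (420x560x3 uint8, red, green, blue), "fx", "fy", "cx", "cy" (pixels), "world_from_camera" (4x4, takes a point from camera to world coordinates); the wrist camera has in their place "hand_eye" (4x4, takes a point from camera to tool coordinates, whose origin is the TCP and whose axes are the flange's). Camera axes: x right, y up, looking along -z (the intrinsics and any distortion apply to the point x, -y, -z); pixel columns grow to the right and rows downward; lengths in m; the calibration is good to about 2 mm. A picture is of the moment at which its call begins: read the wrist's pose just before it. There is no depth.
- env.hand_in(): hands the job in; it is judged then, once.
The state is a dict: "clock": time; "joint_pos": joint angles; "qvel": joint speeds; "tau": joint torques, N m; "tcp_pos": TCP position; "orientation": TCP orientation; "wrist_force": force on the tool from outside, world axes, zero at the start; "ft_torque": the same for the moment, N m; "finger_gap": finger opening in m; "grip_force": force on a finger pad.
Only numpy, scipy, OpenCV 4.12 (cv2) and the standard library are available. Lean on these libraries where they do the work, as an engineer would, in place of code of your own. Each camera call takes 0.05 s, during which the arm holds its last target. There are 200 camera calls.

## Working session

There is one attempt and no reset: what is moved stays moved. The work goes in short steps, Python scripts to look and compute and a tool call to move; the robot and the scene stay as the last step left them, time stands still between calls to the robot, and variables do not carry over. Pictures are saved under pics/ and viewed, at most 13 in all, crops included, and the job is handed in when it is done.

Besides the shell and the picture viewer there is one more tool, called in YAML: its name, and indented under it one key for each argument. carry_out: Moves the arm, as the interface text tells. Its arguments: {"type":"object","properties":{"series":{"type":"array","items":{"type":"object","properties":{"delta_rot":{"type":"array","items":{"type":"number"}},"travel":{"type":"array","items":{"type":"number"}},"fingers":{"type":"number"}}}},"squeeze":{"type":"number"}},"required":["series"]}

```bash
mkdir -p pics
python3 - <<'E'
from workcell import env
import cv2, pickle
s=env.get_state(); print(s)
d={'s':s}
for n in ('side','top','wrist'):
    c=env.read_camera(n); d[n]=c
    cv2.imwrite(f'pics/{n}0.png',c['color'][:,:,::-1])
    print(n,c['fx'],c['fy'],c['cx'],c['cy'],c.get('world_from_camera',c.get('hand_eye')), [k for k in c])
pickle.dump(d,open('d0.pkl','wb'))
E
```

```text
{'clock': 0.0, 'joint_pos': array([1.19240531e+00, 3.14006753e-01, 4.49377812e-02, 1.30361205e+00,
       1.93289867e-05, 1.43118291e+00]), 'qvel': array([ 1.03360744e-03, -2.56855201e-04,  1.00065346e-03, -9.58775600e-05,
       -1.11230775e-03,  8.86015615e-04]), 'tau': array([ 6.27080613e-05, -4.80628896e+01,  2.98531079e+01,  1.93609216e-02,
       -1.45004640e-05, -9.46326622e-06]), 'tcp_pos': array([0.13580747, 0.55818056, 0.23038843]), 'orientation': array([-2.50692988e-04,  1.19105333e-01,  9.92881177e-01, -9.08442769e-04]), 'wrist_force': array([ 0.34778826, -0.49655903,  0.00283939]), 'ft_torque': array([-0.01450762, -0.03090514, -0.00906576]), 'grip_force': 0.0, 'finger_gap': 0.08514866044134412}
side 440.1586400542246 440.1586400542246 280.6215171520293 207.65589789969084 [[ 0.98140825  0.1209843  -0.14899883  0.35618593]
 [-0.19172672  0.58208415 -0.79020182 -0.94835898]
 [-0.00887216  0.80407764  0.59445811  0.8352956 ]
 [ 0.          0.          0.          1.        ]] ['color', 'fx', 'fy', 'cx', 'cy', 'world_from_camera']
top 493.51671880093926 493.51671880093926 279.2989432357272 203.52194160958823 [[-0.00491593  0.99152628 -0.12981322  0.36528475]
 [-0.99977651 -0.00220411  0.02102558  0.00812939]
 [ 0.02056129  0.12988757  0.99131552  1.38567768]
 [ 0.          0.          0.          1.        ]] ['color', 'fx', 'fy', 'cx', 'cy', 'world_from_camera']
wrist 293.84137926647713 293.84137926647713 277.3907557722566 206.1457150900863 [[-3.82963468e-04  9.57401292e-01  2.88760487e-01  7.24363901e-02]
 [ 9.99999855e-01  4.76119005e-04 -2.52366723e-04  2.24009761e-04]
 [-3.79100582e-04  2.88760348e-01 -9.57401336e-01 -1.42436339e-01]
 [ 0.00000000e+00  0.00000000e+00  0.00000000e+00  1.00000000e+00]] ['color', 'fx', 'fy', 'cx', 'cy', 'hand_eye']
```

View pics/top0.png

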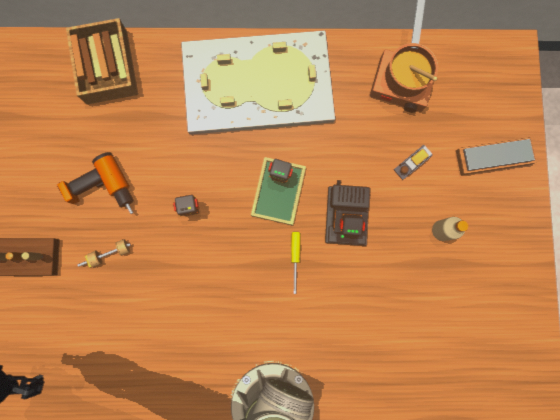

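View pics/side0.png

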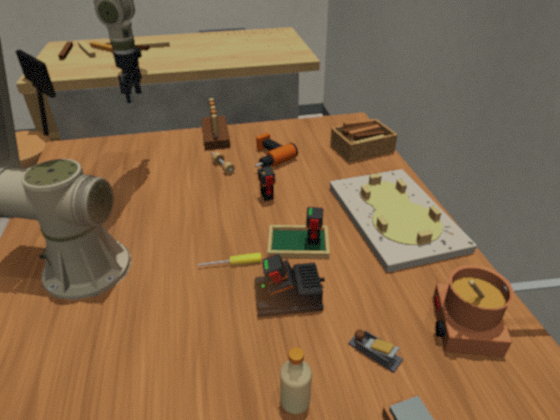

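The top view shows the charger at about (349,213), with its leaning pack at (352,226) and its front toward the robot. The flat pack is at (186,205), the tray centre at (279,190) and the spare at (281,171). The side view shows the flat pack at (267,183), the charger at (290,285) and the tray at (298,240).

```bash
cat > h.py <<'E'
import numpy as np, cv2, pickle
from scipy.spatial.transform import Rotation as R
def W(cam,s=None):
    if 'world_from_camera' in cam: return cam['world_from_camera']
    T=np.eye(4); q=s['orientation']; T[:3,:3]=R.from_quat([q[1],q[2],q[3],q[0]]).as_matrix(); T[:3,3]=s['tcp_pos']
    return T@cam['hand_eye']
def ray(cam,uv,s=None):
    M=W(cam,s); d=np.array([(uv[0]-cam['cx'])/cam['fx'],-(uv[1]-cam['cy'])/cam['fy'],-1.]); d=M[:3,:3]@d
    return M[:3,3],d/np.linalg.norm(d)
def plane(cam,uv,z,s=None):
    o,d=ray(cam,uv,s); return o+d*(z-o[2])/d[2]
def tri(rays):
    A=np.zeros((3,3));b=np.zeros(3)
    for o,d in rays:
        P=np.eye(3)-np.outer(d,d);A+=P;b+=P@o
    p=np.linalg.solve(A,b); return p,[np.linalg.norm((np.eye(3)-np.outer(d,d))@(p-o)) for o,d in rays]
def proj(cam,p,s=None):
    M=W(cam,s); q=M[:3,:3].T@(np.asarray(p)-M[:3,3]); return np.array([cam['cx']+cam['fx']*q[0]/-q[2],cam['cy']+cam['fy']*q[1]/q[2]])
def blobs(cam,lo,hi,amin=6,roi=None):
    h=cv2.cvtColor(cam['color'],cv2.COLOR_RGB2HSV); 
    m=cv2.inRange(h,lo,hi)
    if lo[0]==0: m|=cv2.inRange(h,(170,lo[1],lo[2]),(180,255,255))
    n,l,st,c=cv2.connectedComponentsWithStats(m)
    return [(np.round(c[i],1),int(st[i,4]),st[i,:4]) for i in range(1,n) if st[i,4]>=amin],l
E
python3 - <<'E'
from h import *
d=pickle.load(open('d0.pkl','rb'));s=d['s']
for n in('top','side'):
    c=d[n]; b,_=blobs(c,(0,170,90),(4,255,255),5)
    for x in b: print(n,'red',x)
    b,_=blobs(c,(50,100,40),(90,255,255),60)
    for x in b: print(n,'green',x)
t,si=d['top'],d['side']
print('charged',tri([ray(t,(352,226)),ray(si,(273,262))]))
print('flat',tri([ray(t,(186,203)),ray(si,(267,171))]))
for p in((264,158),(305,167),(292,224),(252,215)): print('tray',plane(t,p,.02).round(3))
for p in((329,183),(369,187),(366,245),(326,243)): print('chg',plane(t,p,.02).round(3))
cv2.imwrite('pics/w0.png',cv2.resize(d['wrist']['color'][:,:,::-1],None,fx=1,fy=1))
E
```

```text
top red (array([270.2, 166. ]), 5, array([270, 164,   2,   5], dtype=int32))
top red (array([363.6, 226.1]), 13, array([363, 222,   2,   8], dtype=int32))
top red (array([341.3, 225.7]), 7, array([340, 224,   3,   4], dtype=int32))
side red (array([268.9, 177.2]), 21, array([266, 176,   7,   4], dtype=int32))
side red (array([314. , 221.1]), 38, array([310, 219,   9,   8], dtype=int32))
side red (array([310.8, 226. ]), 6, array([310, 225,   3,   3], dtype=int32))
side red (array([313.7, 235.6]), 7, array([312, 235,   4,   2], dtype=int32))
side red (array([274.2, 273.7]), 39, array([269, 271,  11,   7], dtype=int32))
side red (array([277.3, 278.8]), 14, array([274, 277,   7,   5], dtype=int32))
side red (array([437.4, 301.2]), 19, array([436, 296,   4,  11], dtype=int32))
side green (array([294.4, 240.1]), 719, array([273, 231,  52,  19], dtype=int32))
charged (array([ 0.4743038 , -0.2059193 ,  0.12167249]), [np.float64(0.0023121432609649146), np.float64(0.0023121432609648955)])
flat (array([0.53504368, 0.22465232, 0.10308892]), [np.float64(0.00011263688424129955), np.float64(0.0001126368842414256)])
tray [0.674 0.022 0.02 ]
tray [ 0.648 -0.094  0.02 ]
tray [ 0.487 -0.056  0.02 ]
tray [0.512 0.055 0.02 ]
chg [ 0.602 -0.161  0.02 ]
chg [ 0.59  -0.274  0.02 ]
chg [ 0.428 -0.261  0.02 ]
chg [ 0.434 -0.15   0.02 ]
```

View pics/wrist0.png

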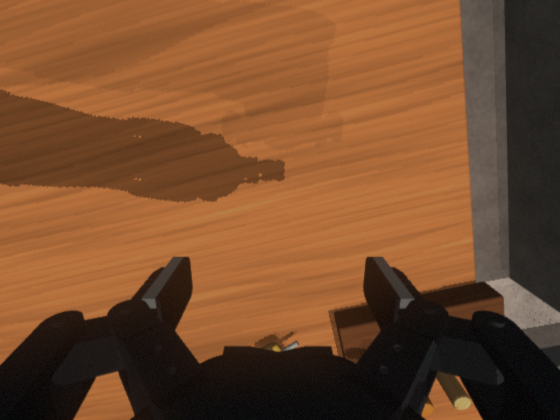

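The wrist view shows bench, with the finger tips at (180,265) and (375,265) and the spool clamp near (270,345). Next I move over the flat pack for a closer look.

carry_out:
  series:
    - {"delta_rot": [0, 0, 0], "travel": [1, -0.83, 0], "fingers": -1}
    - {"delta_rot": [0, 0, 0], "travel": [1, -0.83, 0], "fingers": -1}
    - {"delta_rot": [0, 0, 0], "travel": [1, -0.83, 0], "fingers": -1}
    - {"delta_rot": [0, 0, 0], "travel": [1, -0.83, 0], "fingers": -1}
    - {"delta_rot": [0, 0, 0], "travel": [1, -0.83, 0], "fingers": -1}
  squeeze: 22

```text
clock: 0.78
tcp_pos: [0.2616, 0.4541, 0.2311]
orientation: [-0.0, 0.119, 0.993, -0.0]
wrist_force: [0.0, 0.1, 0.3]
finger_gap: 0.0851
grip_force: 0.0
```

carry_out:
  series:
    - {"delta_rot": [0, 0, 0], "travel": [1, -0.83, 0], "fingers": -1}
    - {"delta_rot": [0, 0, 0], "travel": [1, -0.83, 0], "fingers": -1}
    - {"delta_rot": [0, 0, 0], "travel": [1, -0.83, 0], "fingers": -1}
    - {"delta_rot": [0, 0, 0], "travel": [1, -0.83, 0], "fingers": -1}
    - {"delta_rot": [0, 0, 0], "travel": [1, -0.83, 0], "fingers": -1}

```text
clock: 1.4
tcp_pos: [0.3866, 0.3504, 0.231]
orientation: [-0.0, 0.119, 0.993, -0.0]
wrist_force: [0.7, 1.2, -0.1]
finger_gap: 0.0852
grip_force: 0.0
```

carry_out:
  series:
    - {"delta_rot": [0, 0, 0], "travel": [1, -0.83, 0], "fingers": -1}
    - {"delta_rot": [0, 0, 0], "travel": [1, -0.83, 0], "fingers": -1}
    - {"delta_rot": [0, 0, 0], "travel": [1, -0.83, 0], "fingers": -1}
    - {"delta_rot": [0, 0, 0], "travel": [1, -0.83, 0], "fingers": -1}
    - {"delta_rot": [0, 0, 0], "travel": [1, -0.83, 0], "fingers": -1}

```text
clock: 2.02
tcp_pos: [0.5116, 0.2467, 0.231]
orientation: [-0.0, 0.119, 0.993, -0.0]
wrist_force: [0.4, 0.7, -0.4]
finger_gap: 0.0854
grip_force: 0.0
```

carry_out:
  series:
    - {"delta_rot": [0, 0, 0], "travel": [1, -0.83, 0], "fingers": -1}
    - {"delta_rot": [0, 0, 0], "travel": [0, 0, 0], "fingers": -1}
    - {"delta_rot": [0, 0, 0], "travel": [0, 0, 0], "fingers": -1}

```text
clock: 2.4
tcp_pos: [0.5355, 0.2268, 0.2309]
orientation: [-0.001, 0.119, 0.993, -0.0]
wrist_force: [0.8, -0.3, 0.0]
finger_gap: 0.0856
grip_force: 0.0
```

```bash
cat > snap.py <<'E'
import sys
from workcell import env
from h import *
n=sys.argv[1]; s=env.get_state(); c=env.read_camera('wrist'); pickle.dump((s,c),open(n+'.pkl','wb'))
cv2.imwrite(f'pics/{n}.png',c['color'][:,:,::-1])
print(s['clock'],s['tcp_pos'],s['orientation'],s['joint_pos'].round(3),s['wrist_force'].round(1),s['finger_gap'],s['grip_force'])
b,_=blobs(c,(0,150,60),(6,255,255),40)
for x in b: print('red',x)
E
python3 snap.py w1
```

```text
2.4 [0.53547273 0.22675085 0.23092357] [-6.19650768e-04  1.19234427e-01  9.92865935e-01 -4.15502245e-05] [0.262 0.327 0.065 1.309 0.    0.501] [ 0.8 -0.3  0. ] 0.08556951052154912 0.0
red (array([303.8, 179.5]), 140, array([296, 169,  16,  23], dtype=int32))
red (array([251.7, 204.5]), 110, array([246, 193,  13,  22], dtype=int32))
red (array([123.8, 296.3]), 58, array([121, 290,   7,  12], dtype=int32))
```

View pics/w1.png

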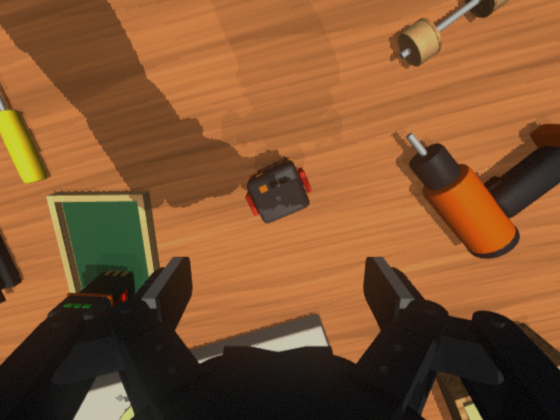

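The wrist view shows the flat pack at about (278,191), with its red tabs at (304,180) and (252,205) and its amber lamp at (264,188). The tray is on the left at (105,245).

Run:
```python
from h import *
s,c=pickle.load(open('w1.pkl','rb'));d=pickle.load(open('d0.pkl','rb'))
a,b=(303.8,179.5),(251.7,204.5)
for z in(.09,.098):
    A,B=plane(c,a,z,s),plane(c,b,z,s); v=A-B
    print(z,A,B,(A+B)/2,np.linalg.norm(v),np.degrees(np.arctan2(-v[0],v[1])), np.degrees(np.arctan2(v[0],-v[1])))
m=((a[0]+b[0])/2,(a[1]+b[1])/2)
print('tri',tri([ray(c,m,s),ray(d['top'],(186,203.5)),ray(d['side'],(267,171.5))]))
```

```text
0.09 [0.52766272 0.25559119 0.09      ] [0.54021628 0.19928241 0.09      ] [0.5339395 0.2274368 0.09     ] 0.05769116175061339 12.568068883463091 -167.43193111653693
0.098 [0.52590334 0.25526714 0.098     ] [0.53810258 0.20054761 0.098     ] [0.53200296 0.22790737 0.098     ] 0.056062898092853516 12.568068883463118 -167.4319311165369
tri (array([0.53384281, 0.22694212, 0.09889533]), [np.float64(0.00246366245030832), np.float64(0.0016933832325619744), np.float64(0.0016301368785956397)])
```

carry_out:
  series:
    - {"delta_rot": [0, 0, 0.32], "travel": [-0.23, -0.955, 0], "fingers": -1}
    - {"delta_rot": [0, 0, 0.32], "travel": [-0.23, -0.955, 0], "fingers": -1}
    - {"delta_rot": [0, 0, 0.32], "travel": [-0.23, -0.955, 0], "fingers": -1}
    - {"delta_rot": [0, 0, 0.32], "travel": [-0.23, -0.955, 0], "fingers": -1}
    - {"delta_rot": [0, 0, 0.32], "travel": [-0.23, -0.955, 0], "fingers": -1}

```text
clock: 3.08
tcp_pos: [0.5063, 0.1076, 0.2315]
orientation: [0.0, 0.038, 0.999, 0.0]
wrist_force: [-0.4, -0.3, 0.9]
finger_gap: 0.0855
grip_force: 0.0
```

carry_out:
  series:
    - {"delta_rot": [-0.027, -0.348, 0], "travel": [-0.23, -0.955, 0], "fingers": -1}
    - {"delta_rot": [-0.027, -0.348, 0], "travel": [-0.23, -0.955, 0], "fingers": -1}
    - {"delta_rot": [-0.027, -0.348, 0], "travel": [-0.23, -0.955, 0], "fingers": -1}
    - {"delta_rot": [-0.027, -0.348, 0], "travel": [-0.23, -0.955, 0], "fingers": -1}
    - {"delta_rot": [-0.027, -0.348, 0], "travel": [-0.23, -0.955, 0], "fingers": -1}

```text
clock: 3.7
tcp_pos: [0.4777, -0.0116, 0.2315]
orientation: [0.088, 0.038, 0.995, -0.003]
wrist_force: [1.0, -0.2, 0.3]
finger_gap: 0.0853
grip_force: 0.0
```

carry_out:
  series:
    - {"delta_rot": [-0.027, -0.348, 0], "travel": [-0.23, -0.955, 0], "fingers": -1}
    - {"delta_rot": [-0.027, -0.348, 0], "travel": [-0.23, -0.955, 0], "fingers": -1}
    - {"delta_rot": [-0.027, -0.348, 0], "travel": [-0.23, -0.955, 0], "fingers": -1}
    - {"delta_rot": [-0.027, -0.348, 0], "travel": [-0.23, -0.955, 0], "fingers": -1}
    - {"delta_rot": [-0.027, -0.348, 0], "travel": [-0.23, -0.955, 0], "fingers": -1}

```text
clock: 4.32
tcp_pos: [0.4493, -0.1308, 0.2315]
orientation: [0.174, 0.038, 0.984, -0.006]
wrist_force: [0.2, 0.1, 0.2]
finger_gap: 0.0854
grip_force: 0.0
```

carry_out:
  series:
    - {"delta_rot": [0, 0, 0], "travel": [-0.23, -0.955, 0], "fingers": -1}
    - {"delta_rot": [0, 0, 0], "travel": [-0.23, -0.955, 0], "fingers": -1}
    - {"delta_rot": [0, 0, 0], "travel": [-0.23, -0.955, 0.16], "fingers": -1}
    - {"delta_rot": [0, 0, 0], "travel": [0, 0, 0], "fingers": -1}
    - {"delta_rot": [0, 0, 0], "travel": [0, 0, 0], "fingers": -1}

```text
clock: 4.95
tcp_pos: [0.4324, -0.2019, 0.2352]
orientation: [0.173, 0.038, 0.984, -0.006]
wrist_force: [-0.1, -0.2, 0.4]
finger_gap: 0.0856
grip_force: 0.0
```

```bash
python3 snap.py w2
```

```text
4.95 [ 0.43239955 -0.20185178  0.23518197] [ 0.17343434  0.03839233  0.98407733 -0.00619385] [-0.742 -0.128 -0.495  0.926  0.213 -0.634] [-0.1 -0.2  0.4] 0.08557134661126385 0.0
red (array([243.9, 195.5]), 162, array([241, 181,   7,  28], dtype=int32))
red (array([303.4, 195.3]), 153, array([300, 181,   7,  28], dtype=int32))
red (array([398.7, 244.2]), 67, array([395, 237,   8,  14], dtype=int32))
red (array([408.3, 268.9]), 244, array([400, 255,  18,  27], dtype=int32))
red (array([230.1, 332.2]), 162, array([222, 327,  17,  12], dtype=int32))
```

View pics/w2.png

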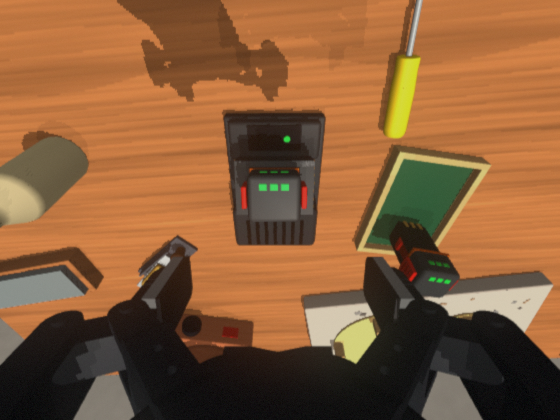

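The charger is lined up in this view: the pack's tabs are at (244,195) and (303,195), its three green lamps at (273,187) and the charger lamp at (287,139). The tray is at (420,200) with the spare at (425,262). I'll approach 60 mm along the axis for a second view.

carry_out:
  series:
    - {"delta_rot": [0, 0, 0], "travel": [0.27, -0.02, -0.75], "fingers": -1}
    - {"delta_rot": [0, 0, 0], "travel": [0.27, -0.02, -0.75], "fingers": -1}
    - {"delta_rot": [0, 0, 0], "travel": [0.27, -0.02, -0.75], "fingers": -1}
    - {"delta_rot": [0, 0, 0], "travel": [0, 0, 0], "fingers": -1}
    - {"delta_rot": [0, 0, 0], "travel": [0, 0, 0], "fingers": -1}

```text
clock: 5.62
tcp_pos: [0.4529, -0.204, 0.1796]
orientation: [0.174, 0.038, 0.984, -0.007]
wrist_force: [-0.1, -0.6, 0.4]
finger_gap: 0.0853
grip_force: 0.0
```

```bash
python3 snap.py w3
cat > tabs.py <<'E'
import sys
from h import *
# triangulate tab extents + lamps from two wrist snaps
def feats(n):
    s,c=pickle.load(open(n+'.pkl','rb')); h=cv2.cvtColor(c['color'],cv2.COLOR_RGB2HSV)
    b,l=blobs(c,(0,150,60),(6,255,255),40)
    b=[x for x in b if 190<x[0][0]<360 and x[0][1]<330 and x[2][3]>x[2][2]*1.5]; b=sorted(b,key=lambda x:-x[1])[:2]; b.sort(key=lambda x:x[0][0])
    L,Rr=b[0][2],b[1][2]
    f={'Ltop':(L[0],L[1]-.5),'Rtop':(Rr[0]+Rr[2]-1,Rr[1]-.5),'Lbot':(L[0]-.5,L[1]+L[3]-.5),'Rbot':(Rr[0]+Rr[2]-.5,Rr[1]+Rr[3]-.5),'Lc':b[0][0],'Rc':b[1][0]}
    g,_=blobs(c,(45,150,100),(75,255,255),15); g=[x for x in g if 230<x[0][0]<320 and x[0][1]>150]
    g.sort(key=lambda x:x[0][0]); print(n,f,[(x[0],x[1]) for x in g])
    if len(g)>=3:
        for i in range(3): f[f'g{i}']=g[-3+i][0] if len(g)==3 else g[i][0]
    return s,c,f
if __name__=='__main__':
    A=feats(sys.argv[1]);B=feats(sys.argv[2])
    q=A[0]['orientation']; Rm=R.from_quat([q[1],q[2],q[3],q[0]]).as_matrix(); print(Rm.round(4))
    for k in A[2]:
        if k in B[2]:
            p,e=tri([ray(A[1],A[2][k],A[0]),ray(B[1],B[2][k],B[0])])
            print(k,p.round(4),np.round(e,4),'toolB',(Rm.T@(p-B[0]['tcp_pos'])).round(4))
E
python3 tabs.py w2 w3
```

```text
5.625 [ 0.45294555 -0.20395781  0.17960617] [ 0.17365522  0.03823979  0.9840423  -0.00650702] [-0.711 -0.056 -0.574  0.768  0.204 -0.604] [-0.1 -0.6  0.4] 0.08527771348113501 0.0
red (array([235.9, 214.5]), 234, array([232, 196,   9,  36], dtype=int32))
red (array([310.8, 214.1]), 237, array([307, 196,   9,  35], dtype=int32))
red (array([418.4, 263.9]), 101, array([414, 256,  10,  15], dtype=int32))
red (array([431.7, 292.8]), 312, array([421, 278,  23,  28], dtype=int32))
red (array([219.8, 351.8]), 40, array([217, 349,   7,   7], dtype=int32))
w2 {'Ltop': (np.int32(241), np.float64(180.5)), 'Rtop': (np.int32(306), np.float64(180.5)), 'Lbot': (np.float64(240.5), np.float64(208.5)), 'Rbot': (np.float64(306.5), np.float64(208.5)), 'Lc': array([243.9, 195.5]), 'Rc': array([303.4, 195.3])} [(array([262.3, 186.5]), 43), (array([273.7, 186.6]), 40), (array([284.9, 186.6]), 41)]
w3 {'Ltop': (np.int32(232), np.float64(195.5)), 'Rtop': (np.int32(315), np.float64(195.5)), 'Lbot': (np.float64(231.5), np.float64(231.5)), 'Rbot': (np.float64(315.5), np.float64(230.5)), 'Lc': array([235.9, 214.5
[... 174 characters left out ...]
0.3418  0.0011 -0.9398]]
Ltop [ 0.4614 -0.239   0.1039] [0.0003 0.0003] toolB [ 0.0154 -0.0344  0.0749]
Rtop [ 0.4654 -0.1766  0.1054] [0.0004 0.0004] toolB [0.0157 0.0282 0.0733]
Lbot [ 0.4793 -0.24    0.1248] [0.0001 0.0001] toolB [-0.0086 -0.034   0.0614]
Rbot [ 0.4887 -0.1776  0.1188] [0.0004 0.0004] toolB [-0.0108  0.029   0.0686]
Lc [ 0.4733 -0.2371  0.1123] [0.0001 0.0001] toolB [ 0.0015 -0.0316  0.071 ]
Rc [ 0.4796 -0.18    0.1096] [0. 0.] toolB [0.0008 0.0259 0.0743]
g0 [ 0.4573 -0.2171  0.1237] [0. 0.] toolB [ 0.0141 -0.0128  0.0543]
g1 [ 0.4588 -0.2072  0.1228] [0.0002 0.0002] toolB [ 0.0137 -0.0029  0.0554]
g2 [ 0.4603 -0.1974  0.1217] [0.0003 0.0003] toolB [0.0134 0.0071 0.0568]
```

carry_out:
  series:
    - {"delta_rot": [0, 0, 0], "travel": [0.245, -0.042, -0.71], "fingers": -1}
    - {"delta_rot": [0, 0, 0], "travel": [0.245, -0.042, -0.71], "fingers": -1}
    - {"delta_rot": [0, 0, 0], "travel": [0.245, -0.042, -0.71], "fingers": -1}
    - {"delta_rot": [0, 0, 0], "travel": [0.245, -0.042, -0.71], "fingers": -1}
    - {"delta_rot": [0, 0, 0], "travel": [0.245, -0.042, -0.71], "fingers": -1}
  squeeze: 20

```text
clock: 6.3
tcp_pos: [0.4842, -0.2103, 0.091]
orientation: [0.174, 0.039, 0.984, -0.007]
wrist_force: [0.0, 0.1, 0.3]
finger_gap: 0.0851
grip_force: 0.0
```

carry_out:
  series:
    - {"delta_rot": [0, 0, 0], "travel": [0, 0, 0], "fingers": -0.5}
    - {"delta_rot": [0, 0, 0], "travel": [0, 0, 0], "fingers": -0.5}
    - {"delta_rot": [0, 0, 0], "travel": [0, 0, 0], "fingers": -0.5}

```text
clock: 6.68
tcp_pos: [0.4839, -0.2102, 0.0915]
orientation: [0.174, 0.039, 0.984, -0.007]
wrist_force: [0.6, 0.8, 0.9]
finger_gap: 0.0641
grip_force: 0.0
```

```bash
python3 snap.py w4
```

```text
6.675 [ 0.4838664  -0.21022218  0.0915292 ] [ 0.17426594  0.0387341   0.98391098 -0.00708785] [-0.674  0.092 -0.667  0.517  0.193 -0.566] [0.6 0.8 0.9] 0.06410701486457578 6.663276735707768e-05
red (array([216.1, 279.7]), 718, array([208, 242,  17,  68], dtype=int32))
red (array([342.8, 279.6]), 708, array([335, 242,  17,  67], dtype=int32))
red (array([472.4, 309. ]), 120, array([465, 301,  17,  19], dtype=int32))
```

View pics/w4.png

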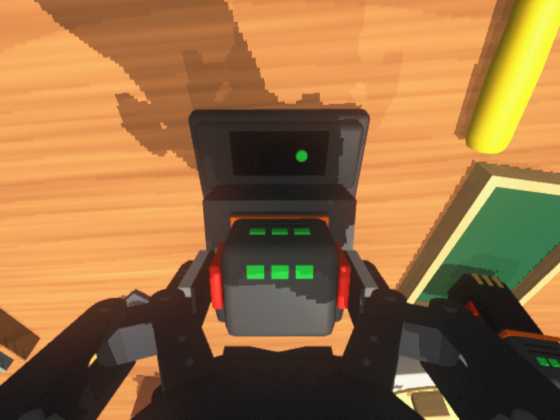

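The pack's tabs, at (216,280) and (343,280), sit centred between the pads, so I squeeze gently.

carry_out:
  series:
    - {"delta_rot": [0, 0, 0], "travel": [0, 0, 0], "fingers": -0.4}
    - {"delta_rot": [0, 0, 0], "travel": [0, 0, 0], "fingers": -0.3}
    - {"delta_rot": [0, 0, 0], "travel": [0, 0, 0], "fingers": -0.2}
    - {"delta_rot": [0, 0, 0], "travel": [0, 0, 0], "fingers": 0}
    - {"delta_rot": [0, 0, 0], "travel": [0, 0, 0], "fingers": 0}
  squeeze: 20

```text
clock: 7.35
tcp_pos: [0.4839, -0.2097, 0.0918]
orientation: [0.175, 0.039, 0.984, -0.007]
wrist_force: [-4.2, 2.8, 9.5]
finger_gap: 0.0498
grip_force: 25.4
```

carry_out:
  series:
    - {"delta_rot": [0, 0, 0], "travel": [-0.068, 0.005, 0.188], "fingers": 0}
    - {"delta_rot": [0, 0, 0], "travel": [-0.068, 0.005, 0.188], "fingers": 0}
    - {"delta_rot": [0, 0, 0], "travel": [-0.136, 0.01, 0.376], "fingers": 0}
    - {"delta_rot": [0, 0, 0], "travel": [-0.136, 0.01, 0.376], "fingers": 0}
    - {"delta_rot": [0, 0, 0], "travel": [-0.136, 0.01, 0.376], "fingers": 0}

```text
clock: 7.98
tcp_pos: [0.4692, -0.2087, 0.1283]
orientation: [0.173, 0.039, 0.984, -0.006]
wrist_force: [0.4, -0.3, -3.2]
finger_gap: 0.0501
grip_force: 23.1
```

```bash
python3 snap.py w5
```

```text
7.975 [ 0.46921836 -0.20865776  0.12827429] [ 0.17312509  0.03891824  0.98410944 -0.00645549] [-0.693  0.025 -0.633  0.625  0.199 -0.585] [ 0.4 -0.3 -3.2] 0.050118545824519016 23.103872537612915
red (array([452.9, 300.8]), 455, array([439, 280,  34,  47], dtype=int32))
```

View pics/w5.png

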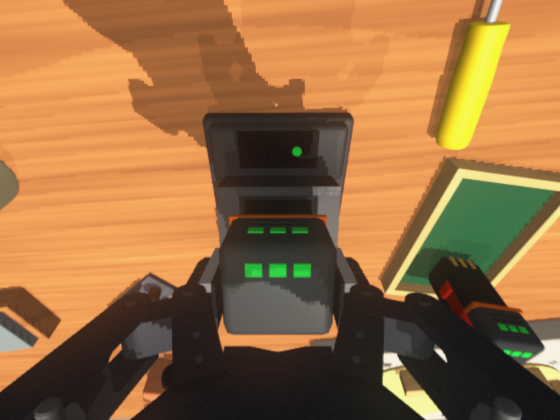

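The pack is free, with weight only on the wrist, and the charger has not moved (its lamp is at (297,151)). I pull it the rest of the way and measure the tray.

carry_out:
  series:
    - {"delta_rot": [0, 0, 0], "travel": [-0.204, 0.015, 0.564], "fingers": 0}
    - {"delta_rot": [0, 0, 0], "travel": [-0.204, 0.015, 0.564], "fingers": 0}
    - {"delta_rot": [0, 0, 0], "travel": [-0.204, 0.015, 0.564], "fingers": 0}
    - {"delta_rot": [0, 0, 0], "travel": [-0.204, 0.015, 0.564], "fingers": 0}
    - {"delta_rot": [0, 0, 0], "travel": [0, 0, 0], "fingers": 0}

```text
clock: 8.65
tcp_pos: [0.4496, -0.2078, 0.1854]
orientation: [0.174, 0.039, 0.984, -0.007]
wrist_force: [0.9, 1.1, -3.9]
finger_gap: 0.0497
grip_force: 23.2
```

```bash
python3 snap.py w6
python3 - <<'E'
from h import *
# tray lining + outer corners, from w2,w3 wrist and w1
for n in('w1','w2','w3','w6'):
    s,c=pickle.load(open(n+'.pkl','rb'))
    h=cv2.cvtColor(c['color'],cv2.COLOR_RGB2HSV)
    m=cv2.inRange(h,(55,60,20),(90,255,140)); m=cv2.morphologyEx(m,cv2.MORPH_OPEN,np.ones((5,5)))
    cs,_=cv2.findContours(m,cv2.RETR_EXTERNAL,cv2.CHAIN_APPROX_NONE); k=max(cs,key=cv2.contourArea)
    p=cv2.approxPolyDP(k,6,True)[:,0]
    print(n,cv2.contourArea(k))
    for u in p: print(u,plane(c,u,.008,s).round(4),plane(c,u,.02,s).round(4))
E
```

```text
8.65 [ 0.44961438 -0.20782439  0.18543149] [ 0.17424344  0.03892525  0.98390573 -0.00731835] [-0.723 -0.064 -0.566  0.783  0.207 -0.614] [ 0.9  1.1 -3.9] 0.04973307179858145 23.15491922199726
red (array([419.5, 261.7]), 98, array([415, 254,  10,  15], dtype=int32))
red (array([432.8, 289.3]), 313, array([422, 275,  23,  28], dtype=int32))
w1 4895.5
[ 64 203] [ 0.5023 -0.0492  0.008 ] [ 0.5011 -0.0395  0.02  ]
[ 79 272] [ 0.5994 -0.0729  0.008 ] [ 0.595  -0.0624  0.02  ]
[ 91 266] [ 0.5948 -0.0528  0.008 ] [ 0.5905 -0.043   0.02  ]
[ 93 278] [ 0.6128 -0.0578  0.008 ] [ 0.608  -0.0479  0.02  ]
[ 97 266] [ 0.5967 -0.0447  0.008 ] [ 0.5924 -0.0352  0.02  ]
[127 269] [ 0.6109 -0.0062  0.008 ] [0.6061 0.002  0.02  ]
[139 288] [ 0.6431 -0.0011  0.008 ] [0.6372 0.007  0.02  ]
[146 268] [0.6157 0.02   0.008 ] [0.6108 0.0274 0.02  ]
[135 202] [0.5228 0.0406 0.008 ] [0.521  0.0473 0.02  ]
w2 3675.5
[404 161] [ 0.5072 -0.0446  0.008 ] [ 0.5004 -0.0499  0.02  ]
[382 213] [ 0.5908 -0.0614  0.008 ] [ 0.581  -0.0661  0.02  ]
[415 218] [ 0.6041 -0.0116  0.008 ] [ 0.5939 -0.0181  0.02  ]
[433 232] [0.6344 0.0214 0.008 ] [0.623  0.0138 0.02  ]
[469 169] [0.5258 0.0421 0.008 ] [0.5183 0.0337 0.02  ]
w3 4859.0
[503 178] [0.5263 0.0422 0.008 ] [0.5182 0.0321 0.02  ]
[428 168] [ 0.5068 -0.0439  0.008 ] [ 0.4996 -0.0503  0.02  ]
[399 227] [ 0.5903 -0.061   0.008 ] [ 0.5794 -0.0667  0.02  ]
[431 233] [ 0.6038 -0.0184  0.008 ] [ 0.5924 -0.026   0.02  ]
[455 249] [0.6357 0.0203 0.008 ] [0.6228 0.0111 0.02  ]
w6 4682.5
[429 167] [ 0.5062 -0.0442  0.008 ] [ 0.499  -0.0507  0.02  ]
[401 226] [ 0.5911 -0.0603  0.008 ] [ 0.5803 -0.0661  0.02  ]
[433 230] [ 0.6013 -0.0178  0.008 ] [ 0.5901 -0.0254  0.02  ]
[456 247] [0.6352 0.0206 0.008 ] [0.6225 0.0114 0.02  ]
[503 177] [0.526  0.0422 0.008 ] [0.5179 0.0321 0.02  ]
```

carry_out:
  series:
    - {"delta_rot": [0.054, 0.696, 0], "travel": [0.39, 0.79, 0], "fingers": 0}
    - {"delta_rot": [0.054, 0.696, 0], "travel": [0.39, 0.79, 0], "fingers": 0}
    - {"delta_rot": [0.054, 0.696, 0], "travel": [0.39, 0.79, 0], "fingers": 0}
    - {"delta_rot": [0.054, 0.696, 0], "travel": [0.39, 0.79, 0], "fingers": 0}
    - {"delta_rot": [0.054, 0.696, 0], "travel": [0.39, 0.79, 0], "fingers": 0}

```text
clock: 9.32
tcp_pos: [0.4985, -0.1077, 0.1834]
orientation: [-0.001, 0.039, 0.999, 0.0]
wrist_force: [1.1, 0.1, -2.9]
finger_gap: 0.05
grip_force: 22.9
```

carry_out:
  series:
    - {"delta_rot": [0, 0, -0.262], "travel": [0.39, 0.79, -0.2], "fingers": 0}
    - {"delta_rot": [0, 0, -0.262], "travel": [0.39, 0.79, -0.2], "fingers": 0}
    - {"delta_rot": [0, 0, -0.262], "travel": [0.39, 0.79, -0.2], "fingers": 0}
    - {"delta_rot": [0, 0, -0.262], "travel": [0.39, 0.79, -0.2], "fingers": 0}
    - {"delta_rot": [0, 0, -0.262], "travel": [0.39, 0.79, -0.2], "fingers": 0}

```text
clock: 9.95
tcp_pos: [0.5472, -0.0089, 0.1579]
orientation: [-0.001, 0.105, 0.994, 0.0]
wrist_force: [0.6, 0.3, -2.4]
finger_gap: 0.0495
grip_force: 22.9
```

carry_out:
  series:
    - {"delta_rot": [0, 0, 0], "travel": [0, 0, -0.4], "fingers": 0}
    - {"delta_rot": [0, 0, 0], "travel": [0, 0, 0], "fingers": 0}

```text
clock: 10.2
tcp_pos: [0.5457, -0.0098, 0.1475]
orientation: [-0.002, 0.104, 0.995, -0.0]
wrist_force: [-0.2, -0.6, -2.5]
finger_gap: 0.0495
grip_force: 22.9
```

```bash
python3 snap.py w7
python3 - <<'E'
from workcell import env
import cv2
from h import *
s,c=pickle.load(open('w7.pkl','rb')); q=s['orientation']; print(R.from_quat([q[1],q[2],q[3],q[0]]).as_matrix().round(4))
t=env.read_camera('side')['color'][180:330,200:400]
cv2.imwrite('pics/w7b.png',np.hstack([c['color'],cv2.resize(t,(240,180)) .repeat(1,0) if 0 else np.vstack([cv2.resize(t,(240,180)),np.zeros((240,240,3),np.uint8)])])[:,:,::-1])
E
```

```text
10.2 [ 0.54574392 -0.0097835   0.14752058] [-1.59889825e-03  1.04465725e-01  9.94527202e-01 -9.32401861e-06] [-0.165  0.299 -0.183  1.092 -0.     0.044] [-0.2 -0.6 -2.5] 0.0494772750745486 22.88160391151905
red (array([539.5, 145.1]), 724, array([515, 134,  45,  31], dtype=int32))
red (array([244.4, 336.9]), 41, array([242, 334,   6,   7], dtype=int32))
red (array([319. , 339.9]), 89, array([315, 334,   9,  13], dtype=int32))
[[-9.782e-01  2.078e-01 -3.200e-03]
 [ 2.078e-01  9.782e-01  3.000e-04]
 [ 3.200e-03 -4.000e-04 -1.000e+00]]
```

View pics/w7b.png

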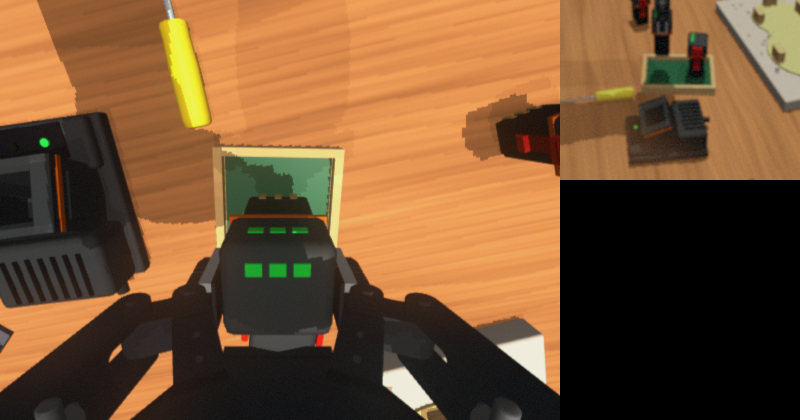

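The tray's free half is centred under the held pack, with the tray walls at columns 220–340 and the pack at column 278. I lower it.

carry_out:
  series:
    - {"delta_rot": [0, 0, 0], "travel": [0.04, 0, -0.68], "fingers": 0}
    - {"delta_rot": [0, 0, 0], "travel": [0, 0, -0.68], "fingers": 0}
    - {"delta_rot": [0, 0, 0], "travel": [0, 0, -0.68], "fingers": 0}
    - {"delta_rot": [0, 0, 0], "travel": [0, 0, -0.5], "fingers": 0}
    - {"delta_rot": [0, 0, 0], "travel": [0, 0, -0.1], "fingers": 0}

```text
clock: 10.92
tcp_pos: [0.5473, -0.0101, 0.0827]
orientation: [-0.001, 0.105, 0.994, 0.0]
wrist_force: [-0.3, 0.5, -3.3]
finger_gap: 0.0496
grip_force: 22.9
```

carry_out:
  series:
    - {"delta_rot": [0, 0, 0], "travel": [0, 0, -0.05], "fingers": 0}
    - {"delta_rot": [0, 0, 0], "travel": [0, 0, -0.05], "fingers": 0}
    - {"delta_rot": [0, 0, 0], "travel": [0, 0, -0.05], "fingers": 0}

```text
clock: 11.3
tcp_pos: [0.5483, -0.0098, 0.08]
orientation: [0.001, 0.105, 0.995, 0.0]
wrist_force: [-0.4, 0.6, -3.6]
finger_gap: 0.0497
grip_force: 22.9
```

carry_out:
  series:
    - {"delta_rot": [0, 0, 0], "travel": [0, 0, -0.05], "fingers": 0}
    - {"delta_rot": [0, 0, 0], "travel": [0, 0, -0.05], "fingers": 0}
    - {"delta_rot": [0, 0, 0], "travel": [0, 0, -0.05], "fingers": 0}

```text
clock: 11.68
tcp_pos: [0.5487, -0.0098, 0.078]
orientation: [0.001, 0.105, 0.995, -0.0]
wrist_force: [-6.0, 1.2, 18.6]
finger_gap: 0.0498
grip_force: 25.3
```

carry_out:
  series:
    - {"delta_rot": [0, 0, 0], "travel": [0, 0, -0.05], "fingers": 0}
    - {"delta_rot": [0, 0, 0], "travel": [0, 0, -0.05], "fingers": 0}

```text
clock: 11.92
tcp_pos: [0.55, -0.01, 0.0778]
orientation: [0.003, 0.105, 0.995, -0.0]
wrist_force: [-6.7, 0.1, 28.3]
finger_gap: 0.0497
grip_force: 26.7
```

carry_out:
  series:
    - {"delta_rot": [0, 0, 0], "travel": [0, 0, -0.04], "fingers": 0}
    - {"delta_rot": [0, 0, 0], "travel": [0, 0, -0.02], "fingers": 0}

```text
clock: 12.18
tcp_pos: [0.551, -0.0102, 0.0777]
orientation: [0.004, 0.105, 0.995, -0.0]
wrist_force: [-7.2, 1.2, 31.7]
finger_gap: 0.0497
grip_force: 27.4
```

carry_out:
  series:
    - {"delta_rot": [0, 0, 0], "travel": [0, 0, 0.06], "fingers": 0}
    - {"delta_rot": [0, 0, 0], "travel": [0, 0, 0.06], "fingers": 0}
    - {"delta_rot": [0, 0, 0], "travel": [0, 0, 0], "fingers": 0}

```text
clock: 12.55
tcp_pos: [0.5505, -0.0101, 0.0778]
orientation: [0.003, 0.105, 0.995, -0.0]
wrist_force: [-0.4, 0.5, 11.0]
finger_gap: 0.0496
grip_force: 25.0
```

```bash
python3 snap.py w8
python3 - <<'E'
from workcell import env
from h import *
s,c=pickle.load(open('w8.pkl','rb'))
t=env.read_camera('side')['color'][190:310,220:380]
cv2.imwrite('pics/w8b.png',np.hstack([c['color'][:,100:460],cv2.resize(t,None,fx=2.6,fy=3.5,interpolation=2)])[:,:,::-1])
E
```

```text
12.55 [ 0.55053446 -0.0100944   0.0777628 ] [ 3.18851015e-03  1.04624214e-01  9.94506714e-01 -6.12284839e-05] [-0.164  0.356 -0.286  0.922  0.     0.045] [-0.4  0.5 11. ] 0.04963277951951411 24.97226357460022
```

View pics/w8b.png

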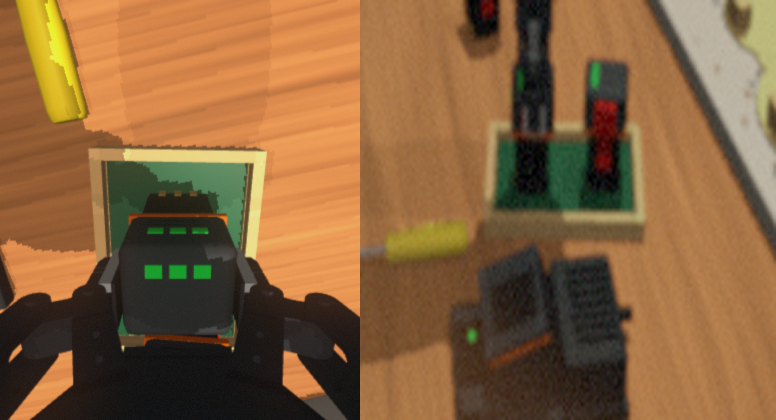

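The charged pack stands on the lining in the tray's free half. In the side crop its foot is at (530,188), beside the spare. I unload it a little more and then release.

carry_out:
  series:
    - {"delta_rot": [0, 0, 0], "travel": [0, 0, 0.04], "fingers": 0}
    - {"delta_rot": [0, 0, 0], "travel": [0, 0, 0], "fingers": -0.3}
    - {"delta_rot": [0, 0, 0], "travel": [0, 0, 0], "fingers": -0.5}
    - {"delta_rot": [0, 0, 0], "travel": [0, 0, 0], "fingers": -1}
    - {"delta_rot": [0, 0, 0], "travel": [0, 0, 0], "fingers": -1}

```text
clock: 13.28
tcp_pos: [0.5477, -0.0098, 0.0756]
orientation: [-0.0, 0.105, 0.995, 0.0]
wrist_force: [0.3, -0.3, 0.1]
finger_gap: 0.0855
grip_force: 0.0
```

carry_out:
  series:
    - {"delta_rot": [0, 0, 0], "travel": [0, 0, 0], "fingers": -1}
    - {"delta_rot": [0, 0, 0], "travel": [0, 0, 0.5], "fingers": -1}
    - {"delta_rot": [0, 0, 0], "travel": [0, 0, 1], "fingers": -1}
    - {"delta_rot": [0, 0, 0], "travel": [0, 0, 1], "fingers": -1}
    - {"delta_rot": [0, 0, 0], "travel": [0, 0, 1], "fingers": -1}

```text
clock: 13.9
tcp_pos: [0.5481, -0.0098, 0.1651]
orientation: [0.0, 0.105, 0.995, 0.0]
wrist_force: [-0.2, 0.1, -1.0]
finger_gap: 0.0855
grip_force: 0.0
```

```bash
python3 snap.py w9
```

```text
13.9 [ 0.54807385 -0.0098116   0.16511458] [4.76334445e-04 1.04709071e-01 9.94502782e-01 1.43374410e-05] [-0.164  0.289 -0.152  1.129  0.     0.045] [-0.2  0.1 -1. ] 0.08548149068551744 0.0
red (array([510.6, 137.9]), 222, array([502, 130,  17,  18], dtype=int32))
red (array([546.2, 144. ]), 769, array([531, 130,  29,  31], dtype=int32))
red (array([238.2, 214.2]), 213, array([235, 195,   7,  37], dtype=int32))
red (array([316.2, 216. ]), 184, array([313, 199,   7,  32], dtype=int32))
red (array([247.4, 305.5]), 200, array([243, 285,  11,  38], dtype=int32))
red (array([316.8, 314.3]), 172, array([313, 296,   9,  33], dtype=int32))
```

carry_out:
  series:
    - {"delta_rot": [0, 0, 0.43], "travel": [-0.056, 0.95, 0], "fingers": -1}
    - {"delta_rot": [0, 0, 0.43], "travel": [-0.056, 0.95, 0], "fingers": -1}
    - {"delta_rot": [0, 0, 0.43], "travel": [-0.056, 0.95, 0], "fingers": -1}
    - {"delta_rot": [0, 0, 0.43], "travel": [-0.056, 0.95, 0], "fingers": -1}
    - {"delta_rot": [0, 0, 0.43], "travel": [-0.056, 0.95, 0], "fingers": -1}

```text
clock: 14.58
tcp_pos: [0.541, 0.1097, 0.1639]
orientation: [0.0, -0.003, 1.0, 0.0]
wrist_force: [-0.3, 0.0, 0.3]
finger_gap: 0.0854
grip_force: 0.0
```

carry_out:
  series:
    - {"delta_rot": [0, 0, 0.43], "travel": [-0.056, 0.95, 0], "fingers": -1}
    - {"delta_rot": [0, 0, 0.43], "travel": [-0.056, 0.95, 0], "fingers": -1}
    - {"delta_rot": [0, 0, 0.43], "travel": [-0.056, 0.95, 0], "fingers": -1}
    - {"delta_rot": [0, 0, 0.43], "travel": [-0.056, 0.95, 0], "fingers": -1}
    - {"delta_rot": [0, 0, 0.43], "travel": [-0.056, 0.95, 0], "fingers": -1}

```text
clock: 15.2
tcp_pos: [0.534, 0.2286, 0.1639]
orientation: [0.0, -0.111, 0.994, 0.0]
wrist_force: [0.5, 0.0, 1.3]
finger_gap: 0.0852
grip_force: 0.0
```

carry_out:
  series:
    - {"delta_rot": [0, 0, 0], "travel": [0, 0, 0], "fingers": -1}
    - {"delta_rot": [0, 0, 0], "travel": [0, 0, 0], "fingers": -1}

```text
clock: 15.45
tcp_pos: [0.5339, 0.2274, 0.1635]
orientation: [0.0, -0.11, 0.994, -0.0]
wrist_force: [-0.9, 0.4, 0.5]
finger_gap: 0.0855
grip_force: 0.0
```

```bash
python3 snap.py w10
python3 - <<'E'
from h import *
s,c=pickle.load(open('w10.pkl','rb'))
b,_=blobs(c,(8,180,150),(25,255,255),10)
print([(x[0],x[1]) for x in b if 230<x[0][0]<320 and 150<x[0][1]<260])
q=s['orientation']; Rm=R.from_quat([q[1],q[2],q[3],q[0]]).as_matrix(); print(Rm.round(4))
E
```

```text
15.45 [0.53392428 0.22735612 0.16351819] [ 8.32615576e-05 -1.09656975e-01  9.93969480e-01 -1.19950123e-04] [ 0.264  0.351 -0.069  1.151 -0.     0.045] [-0.9  0.4  0.5] 0.0855009383697971 0.0
red (array([ 40.3, 166.4]), 178, array([ 34, 158,  14,  18], dtype=int32))
red (array([  7. , 175.3]), 288, array([  0, 163,  19,  30], dtype=int32))
red (array([241.1, 213.7]), 200, array([238, 196,   8,  34], dtype=int32))
red (array([315.8, 217.3]), 204, array([312, 199,   8,  34], dtype=int32))
red (array([ 26.2, 246.8]), 145, array([ 20, 238,  15,  18], dtype=int32))
red (array([  1.9, 261.6]), 53, array([  0, 256,   6,  15], dtype=int32))
[(array([265., 205.]), 61)]
[[-9.76e-01 -2.18e-01  2.00e-04]
 [-2.18e-01  9.76e-01 -2.00e-04]
 [-1.00e-04 -3.00e-04 -1.00e+00]]
```

carry_out:
  series:
    - {"delta_rot": [0, 0, -0.48], "travel": [-0.02, 0, 0], "fingers": -1}
    - {"delta_rot": [0, 0, 0], "travel": [0, 0, -0.94], "fingers": -1}
    - {"delta_rot": [0, 0, 0], "travel": [0, 0, -0.94], "fingers": -1}
    - {"delta_rot": [0, 0, 0], "travel": [0, 0, -0.94], "fingers": -1}
    - {"delta_rot": [0, 0, 0], "travel": [0, 0, -0.94], "fingers": -1}

```text
clock: 16.12
tcp_pos: [0.5337, 0.2266, 0.0688]
orientation: [0.0, -0.085, 0.996, -0.0]
wrist_force: [0.3, 0.4, -1.1]
finger_gap: 0.0856
grip_force: 0.0
```

carry_out:
  series:
    - {"delta_rot": [0, 0, 0], "travel": [0, 0, 0], "fingers": -0.5}
    - {"delta_rot": [0, 0, 0], "travel": [0, 0, 0], "fingers": -0.5}
    - {"delta_rot": [0, 0, 0], "travel": [0, 0, 0], "fingers": -0.5}

```text
clock: 16.5
tcp_pos: [0.5344, 0.2277, 0.0707]
orientation: [0.001, -0.086, 0.996, 0.0]
wrist_force: [-0.4, -0.1, 0.3]
finger_gap: 0.064
grip_force: 0.0
```

```bash
python3 snap.py w11
python3 - <<'E'
from h import *
for n in('w4','w5','w11'):
    s,c=pickle.load(open(n+'.pkl','rb'))
    b,_=blobs(c,(8,180,150),(25,255,255),20)
    g,_=blobs(c,(45,150,80),(75,255,255),20)
    print(n,[(x[0],x[1]) for x in b+g if 230<x[0][0]<320 and 200<x[0][1]<300])
E
```

```text
16.5 [0.53442245 0.22771848 0.07067478] [ 1.11262312e-03 -8.57589444e-02  9.96315269e-01  2.24961282e-04] [ 0.265  0.418 -0.21   0.94   0.     0.093] [-0.4 -0.1  0.3] 0.06404726446232235 0.0
red (array([215.6, 277.5]), 657, array([208, 241,  16,  65], dtype=int32))
red (array([341.3, 276.9]), 655, array([334, 240,  16,  65], dtype=int32))
w4 [(array([233.2, 219.8]), 39), (array([257.2, 231.4]), 86), (array([279.3, 231.6]), 92), (array([301.4, 231.5]), 93), (array([255. , 271.5]), 238), (array([279.4, 271.4]), 245), (array([304. , 271.5]), 238)]
w5 [(array([231.9, 218.7]), 29), (array([255.4, 230. ]), 77), (array([277.4, 230.1]), 77), (array([299.4, 230. ]), 77), (array([277.3, 269.6]), 235), (array([301.9, 269.9]), 223), (array([253., 270.]), 221)]
w11 [(array([254.1, 268.9]), 217)]
```

carry_out:
  series:
    - {"delta_rot": [0, 0, 0], "travel": [0, 0, 0], "fingers": -0.4}
    - {"delta_rot": [0, 0, 0], "travel": [0, 0, 0], "fingers": -0.3}
    - {"delta_rot": [0, 0, 0], "travel": [0, 0, 0], "fingers": -0.2}
    - {"delta_rot": [0, 0, 0], "travel": [0, 0, 0], "fingers": 0}
    - {"delta_rot": [0, 0, 0], "travel": [0, 0, 0], "fingers": 0}
  squeeze: 22

```text
clock: 17.18
tcp_pos: [0.5347, 0.2283, 0.0714]
orientation: [0.002, -0.086, 0.996, 0.0]
wrist_force: [-1.7, -0.1, 8.7]
finger_gap: 0.0497
grip_force: 24.0
```

carry_out:
  series:
    - {"delta_rot": [0, 0, 0], "travel": [0, 0, 0.2], "fingers": 0}
    - {"delta_rot": [0, 0, 0], "travel": [0, 0, 1], "fingers": 0}
    - {"delta_rot": [0, 0, 0], "travel": [0, 0, 1], "fingers": 0}
    - {"delta_rot": [0, 0, 0], "travel": [0, 0, 1], "fingers": 0}
    - {"delta_rot": [0, 0, 0], "travel": [0, 0, 1], "fingers": 0}

```text
clock: 17.8
tcp_pos: [0.5327, 0.2275, 0.1745]
orientation: [-0.001, -0.086, 0.996, -0.0]
wrist_force: [-0.1, 0.5, -2.3]
finger_gap: 0.0496
grip_force: 23.8
```

```bash
python3 snap.py w12
python3 - <<'E'
from h import *
for n in('w5','w6','w8','w12'):
    s,c=pickle.load(open(n+'.pkl','rb'))
    b,_=blobs(c,(8,180,150),(25,255,255),20)
    g,_=blobs(c,(45,150,80),(75,255,255),20)
    print(n,[(x[0],x[1]) for x in b+g if 230<x[0][0]<320 and 200<x[0][1]<300])
    m=cv2.inRange(cv2.cvtColor(c['color'],cv2.COLOR_RGB2HSV),(5,150,80),(25,255,255))
q=s['orientation']; Rm=R.from_quat([q[1],q[2],q[3],q[0]]).as_matrix(); print(Rm.round(4))
ims=[pickle.load(open(n+'.pkl','rb'))[1]['color'][180:370,180:380] for n in('w6','w12')]
cv2.imwrite('pics/cmp.png',cv2.resize(np.hstack(ims),None,fx=2,fy=2)[:,:,::-1])
E
```

```text
17.8 [0.53273604 0.2275443  0.17450705] [-8.29261384e-04 -8.60183286e-02  9.96293197e-01 -1.57677831e-04] [ 0.265  0.344 -0.05   1.178 -0.     0.093] [-0.1  0.5 -2.3] 0.049612754169277316 23.842987418174744
red (array([ 48.4, 176.9]), 201, array([ 42, 168,  15,  19], dtype=int32))
red (array([ 13.4, 189.5]), 753, array([  0, 174,  31,  34], dtype=int32))
red (array([ 37.9, 254.9]), 159, array([ 31, 246,  16,  18], dtype=int32))
red (array([  8.5, 276.3]), 349, array([  0, 263,  22,  30], dtype=int32))
w5 [(array([231.9, 218.7]), 29), (array([255.4, 230. ]), 77), (array([277.4, 230.1]), 77), (array([299.4, 230. ]), 77), (array([277.3, 269.6]), 235), (array([301.9, 269.9]), 223), (array([253., 270.]), 221)]
w6 [(array([231.1, 219.2]), 33), (array([255.4, 230. ]), 75), (array([277.4, 230.1]), 75), (array([299.4, 230. ]), 77), (array([253., 270.]), 222), (array([277.3, 269.8]), 232), (array([301.9, 270. ]), 223)]
w8 [(array([254.9, 230.6]), 89), (array([277.4, 230.6]), 91), (array([299.7, 230.5]), 91), (array([252.9, 271.4]), 242), (array([277.5, 271.5]), 251), (array([301.7, 271.6]), 245)]
w12 [(array([230.7, 217.8]), 25), (array([253.4, 267.9]), 211)]
[[-9.852e-01 -1.714e-01 -1.600e-03]
 [-1.714e-01  9.852e-01 -5.000e-04]
 [ 1.700e-03 -2.000e-04 -1.000e+00]]
```

View pics/cmp.png

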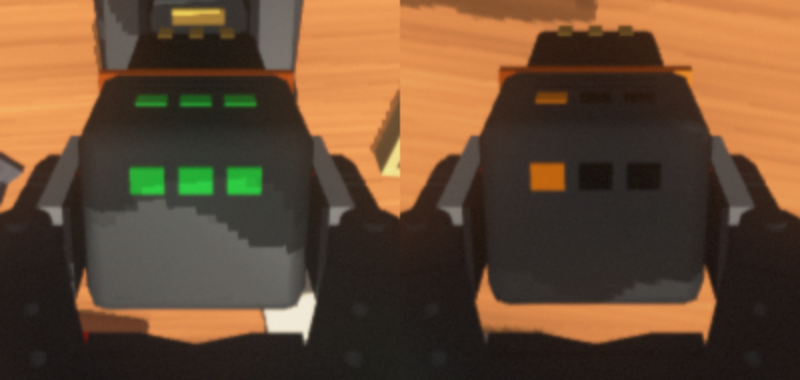

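The two crops match: the cap edges and terminals line up within 2 px and the amber lamp is at (547,177). So the flat pack is held like the charged one was, only slightly deeper. I carry it to the pose where the first pack left the socket.

carry_out:
  series:
    - {"delta_rot": [0, 0, -0.5], "travel": [-0.185, -0.967, 0.54], "fingers": 0}
    - {"delta_rot": [0, 0, -0.5], "travel": [-0.185, -0.967, 0.54], "fingers": 0}
    - {"delta_rot": [0, 0, -0.5], "travel": [-0.185, -0.967, 0.54], "fingers": 0}
    - {"delta_rot": [0, 0, -0.5], "travel": [-0.185, -0.967, 0], "fingers": 0}
    - {"delta_rot": [0, 0, -0.5], "travel": [-0.185, -0.967, 0], "fingers": 0}

```text
clock: 18.48
tcp_pos: [0.5097, 0.1061, 0.214]
orientation: [-0.001, 0.04, 0.999, -0.0]
wrist_force: [0.8, 0.2, -2.5]
finger_gap: 0.0496
grip_force: 24.0
```

carry_out:
  series:
    - {"delta_rot": [-0.027, -0.349, 0], "travel": [-0.185, -0.967, 0], "fingers": 0}
    - {"delta_rot": [-0.027, -0.349, 0], "travel": [-0.185, -0.967, 0], "fingers": 0}
    - {"delta_rot": [-0.027, -0.349, 0], "travel": [-0.185, -0.967, 0], "fingers": 0}
    - {"delta_rot": [-0.027, -0.349, 0], "travel": [-0.185, -0.967, 0], "fingers": 0}
    - {"delta_rot": [-0.027, -0.349, 0], "travel": [-0.185, -0.967, 0], "fingers": 0}

```text
clock: 19.1
tcp_pos: [0.4862, -0.0146, 0.2138]
orientation: [0.087, 0.039, 0.995, -0.003]
wrist_force: [-0.1, 0.1, -1.7]
finger_gap: 0.0496
grip_force: 24.0
```

carry_out:
  series:
    - {"delta_rot": [-0.027, -0.349, 0], "travel": [-0.185, -0.967, 0], "fingers": 0}
    - {"delta_rot": [-0.027, -0.349, 0], "travel": [-0.185, -0.967, 0], "fingers": 0}
    - {"delta_rot": [-0.027, -0.349, 0], "travel": [-0.185, -0.967, 0], "fingers": 0}
    - {"delta_rot": [-0.027, -0.349, 0], "travel": [-0.185, -0.967, 0], "fingers": 0}
    - {"delta_rot": [-0.027, -0.349, 0], "travel": [-0.185, -0.967, 0], "fingers": 0}

```text
clock: 19.73
tcp_pos: [0.4629, -0.1352, 0.2137]
orientation: [0.174, 0.038, 0.984, -0.006]
wrist_force: [0.6, 0.3, -3.4]
finger_gap: 0.0495
grip_force: 24.0
```

carry_out:
  series:
    - {"delta_rot": [0, 0, 0], "travel": [-0.185, -0.967, 0], "fingers": 0}
    - {"delta_rot": [0, 0, 0], "travel": [-0.185, -0.967, -0.2], "fingers": 0}
    - {"delta_rot": [0, 0, 0], "travel": [-0.185, -0.967, -0.5], "fingers": 0}
    - {"delta_rot": [0, 0, 0], "travel": [0, 0, -0.4], "fingers": 0}
    - {"delta_rot": [0, 0, 0], "travel": [0, 0, 0], "fingers": 0}

```text
clock: 20.35
tcp_pos: [0.4489, -0.2061, 0.1854]
orientation: [0.173, 0.039, 0.984, -0.005]
wrist_force: [0.2, 1.0, -2.7]
finger_gap: 0.0496
grip_force: 24.2
```

```bash
python3 snap.py w13
cat > cmp.py <<'E'
import sys
from h import *
M=lambda s:R.from_quat(np.roll(s['orientation'],-1))
s,c=pickle.load(open(sys.argv[1]+'.pkl','rb')); s6,c6=pickle.load(open('w6.pkl','rb'))
a=np.array([-.3409,.0255,.9398]); P0=np.array([.4839,-.2102,.0915]); v=s['tcp_pos']-P0; d=v@a
print('d',d,'off line',(v-d*a).round(4),'rot to go (world rad)',(M(s6)*M(s).inv()).as_rotvec().round(4))
def lamp(c):
    g,_=blobs(c,(45,150,80),(75,255,255),15); return [x[0] for x in g if 240<x[0][0]<400 and 100<x[0][1]<200]
print(lamp(c),lamp(c6))
E
python3 cmp.py w13
```

```text
20.35 [ 0.44892664 -0.20611493  0.1854351 ] [ 0.17250087  0.03862285  0.9842375  -0.00531655] [-0.722 -0.063 -0.564  0.79   0.208 -0.614] [ 0.2  1.  -2.7] 0.04957601988750042 24.203610867261887
red (array([445.1, 211.8]), 128, array([440, 203,  12,  18], dtype=int32))
red (array([462.9, 241.3]), 708, array([450, 215,  29,  47], dtype=int32))
red (array([426.3, 280.5]), 444, array([413, 255,  30,  48], dtype=int32))
d 0.1003067983869357 off line [-0.0008  0.0015 -0.0003] rot to go (world rad) [-0.004  -0.0034 -0.0013]
[array([290.9, 144.3])] [array([293.4, 142.6])]
```

carry_out:
  series:
    - {"delta_rot": [-0.03, -0.03, -0.01], "travel": [0.03, -0.06, 0], "fingers": 0}
    - {"delta_rot": [0, 0, 0], "travel": [0.232, -0.017, -0.639], "fingers": 0}
    - {"delta_rot": [0, 0, 0], "travel": [0.232, -0.017, -0.639], "fingers": 0}
    - {"delta_rot": [0, 0, 0], "travel": [0, 0, 0], "fingers": 0}
    - {"delta_rot": [0, 0, 0], "travel": [0, 0, 0], "fingers": 0}

```text
clock: 21.02
tcp_pos: [0.4628, -0.2097, 0.1562]
orientation: [0.176, 0.038, 0.984, -0.008]
wrist_force: [0.4, 0.4, -1.8]
finger_gap: 0.0498
grip_force: 24.3
```

```bash
python3 snap.py w14; python3 cmp.py w14
```

```text
21.025 [ 0.46284547 -0.20965943  0.15616183] [ 0.175914    0.03816221  0.98363022 -0.0083363 ] [-0.705 -0.018 -0.602  0.695  0.203 -0.598] [ 0.4  0.4 -1.8] 0.0498414796966124 24.256254136562347
red (array([486.3, 245.6]), 1301, array([461, 207,  51,  70], dtype=int32))
red (array([444.5, 291.3]), 578, array([428, 263,  37,  57], dtype=int32))
d 0.0679604596287891 off line [ 0.0021 -0.0012  0.0008] rot to go (world rad) [ 0.0024  0.0033 -0.0011]
[array([296.8, 142.2])] [array([293.4, 142.6])]
```

```bash
cat > avg.py <<'E'
from workcell import env
from h import *
import sys
N=int(sys.argv[1])
P=[];Q=[]
for i in range(N):
    s=env.get_state(); P.append(s['tcp_pos']); Q.append(np.roll(s['orientation'],-1)); c=env.read_camera('wrist')
P=np.array(P); q=R.from_quat(Q).mean(); s6=pickle.load(open('w4.pkl','rb'))[0]
a=np.array([-.3409,.0255,.9398]); P0=np.array([.4839,-.2102,.0915]); v=P.mean(0)-P0; d=v@a
print('mean',P.mean(0).round(4),'sd',P.std(0).round(4),'d',d.round(4),'off',(v-d*a).round(4),'to w4 rot',(R.from_quat(np.roll(s6['orientation'],-1))*q.inv()).as_rotvec().round(4),'toolz',q.as_matrix()[:,2].round(4),'tooly',q.as_matrix()[:,1].round(4),s['clock'],'F',s['wrist_force'].round(1))
E
python3 avg.py 8
```

```text
mean [ 0.4628 -0.21    0.1561] sd [0.0001 0.0001 0.0003] d 0.0679 off [ 0.002  -0.0015  0.0008] to w4 rot [ 0.003   0.0034 -0.0001] toolz [ 0.3455 -0.0302 -0.9379] tooly [ 0.0786  0.9969 -0.0031] 21.425 F [ 0.1 -0.4 -2.2]
```

carry_out:
  series:
    - {"delta_rot": [0.03, 0.034, 0], "travel": [-0.08, 0.06, -0.03], "fingers": 0}
    - {"delta_rot": [0, 0, 0], "travel": [0, 0, 0], "fingers": 0}
    - {"delta_rot": [0, 0, 0], "travel": [0, 0, 0], "fingers": 0}

```text
clock: 21.85
tcp_pos: [0.4605, -0.2083, 0.1546]
orientation: [0.174, 0.039, 0.984, -0.007]
wrist_force: [0.7, 0.3, -2.1]
finger_gap: 0.0497
grip_force: 24.3
```

```bash
python3 avg.py 4
```

```text
mean [ 0.4605 -0.2083  0.1546] sd [0. 0. 0.] d 0.0673 off [-0.0004  0.0002 -0.0002] to w4 rot [-0.0008 -0.0009 -0.    ] toolz [ 0.3415 -0.0267 -0.9395] tooly [7.870e-02 9.969e-01 3.000e-04] 22.0 F [ 0.1  0.8 -2.6]
```

carry_out:
  series:
    - {"delta_rot": [0, 0, 0], "travel": [0.055, -0.004, -0.15], "fingers": 0}
    - {"delta_rot": [0, 0, 0], "travel": [0.055, -0.004, -0.15], "fingers": 0}
    - {"delta_rot": [0, 0, 0], "travel": [0.055, -0.004, -0.15], "fingers": 0}
    - {"delta_rot": [0, 0, 0], "travel": [0.055, -0.004, -0.15], "fingers": 0}

```text
clock: 22.55
tcp_pos: [0.466, -0.2086, 0.1392]
orientation: [0.174, 0.039, 0.984, -0.007]
wrist_force: [0.0, -0.0, -2.5]
finger_gap: 0.0498
grip_force: 24.3
```

carry_out:
  series:
    - {"delta_rot": [0, 0, 0], "travel": [0.027, -0.002, -0.075], "fingers": 0}
    - {"delta_rot": [0, 0, 0], "travel": [0.027, -0.002, -0.075], "fingers": 0}

```text
clock: 22.8
tcp_pos: [0.4674, -0.2088, 0.1357]
orientation: [0.174, 0.039, 0.984, -0.007]
wrist_force: [0.1, -0.2, -1.7]
finger_gap: 0.0495
grip_force: 24.3
```

carry_out:
  series:
    - {"delta_rot": [0, 0, 0], "travel": [0.055, -0.004, -0.15], "fingers": 0}
    - {"delta_rot": [0, 0, 0], "travel": [0.055, -0.004, -0.15], "fingers": 0}
    - {"delta_rot": [0, 0, 0], "travel": [0.055, -0.004, -0.15], "fingers": 0}

```text
clock: 23.18
tcp_pos: [0.4715, -0.2091, 0.1243]
orientation: [0.174, 0.039, 0.984, -0.007]
wrist_force: [-0.6, 0.3, -2.4]
finger_gap: 0.0499
grip_force: 24.3
```

carry_out:
  series:
    - {"delta_rot": [0, 0, 0], "travel": [0.055, -0.004, -0.15], "fingers": 0}
    - {"delta_rot": [0, 0, 0], "travel": [0.055, -0.004, -0.15], "fingers": 0}
    - {"delta_rot": [0, 0, 0], "travel": [0, 0, 0], "fingers": 0}

```text
clock: 23.55
tcp_pos: [0.4742, -0.2091, 0.1167]
orientation: [0.174, 0.039, 0.984, -0.007]
wrist_force: [-0.7, -0.3, -1.5]
finger_gap: 0.0496
grip_force: 24.3
```

```bash
python3 avg.py 2
```

```text
mean [ 0.4742 -0.2092  0.1168] sd [0.     0.     0.0001] d 0.0271 off [-0.0005  0.0003 -0.0002] to w4 rot [-0.0011 -0.0013 -0.0001] toolz [ 0.3412 -0.0264 -0.9396] tooly [7.860e-02 9.969e-01 6.000e-04] 23.6 F [-1.   0.3 -3.8]
```

carry_out:
  series:
    - {"delta_rot": [0, 0, 0], "travel": [0.055, -0.004, -0.15], "fingers": 0}
    - {"delta_rot": [0, 0, 0], "travel": [0.055, -0.004, -0.15], "fingers": 0}
    - {"delta_rot": [0, 0, 0], "travel": [0.055, -0.004, -0.15], "fingers": 0}
    - {"delta_rot": [0, 0, 0], "travel": [0.055, -0.004, -0.15], "fingers": 0}

```text
clock: 24.15
tcp_pos: [0.4798, -0.2097, 0.1018]
orientation: [0.174, 0.039, 0.984, -0.007]
wrist_force: [1.0, 0.0, -1.7]
finger_gap: 0.0498
grip_force: 24.3
```

carry_out:
  series:
    - {"delta_rot": [0, 0, 0], "travel": [0.027, -0.002, -0.075], "fingers": 0}
    - {"delta_rot": [0, 0, 0], "travel": [0.027, -0.002, -0.075], "fingers": 0}
    - {"delta_rot": [0, 0, 0], "travel": [0, 0, 0], "fingers": 0}

```text
clock: 24.52
tcp_pos: [0.4811, -0.2097, 0.0988]
orientation: [0.174, 0.039, 0.984, -0.007]
wrist_force: [-4.9, 1.9, 4.8]
finger_gap: 0.0498
grip_force: 25.3
```

carry_out:
  series:
    - {"delta_rot": [0, 0, 0], "travel": [0.02, -0.002, -0.056], "fingers": 0}
    - {"delta_rot": [0, 0, 0], "travel": [0.02, -0.002, -0.056], "fingers": 0}
    - {"delta_rot": [0, 0, 0], "travel": [0, 0, 0], "fingers": 0}

```text
clock: 24.9
tcp_pos: [0.482, -0.2098, 0.0963]
orientation: [0.174, 0.039, 0.984, -0.007]
wrist_force: [-6.2, 1.7, 7.7]
finger_gap: 0.0495
grip_force: 25.5
```

carry_out:
  series:
    - {"delta_rot": [0, 0, 0], "travel": [0.02, -0.002, -0.056], "fingers": 0}
    - {"delta_rot": [0, 0, 0], "travel": [0, 0, 0], "fingers": 0}

```text
clock: 25.15
tcp_pos: [0.4825, -0.2099, 0.095]
orientation: [0.174, 0.039, 0.984, -0.007]
wrist_force: [-6.1, 1.8, 8.5]
finger_gap: 0.05
grip_force: 25.7
```

carry_out:
  series:
    - {"delta_rot": [0, 0, 0], "travel": [0.014, -0.001, -0.038], "fingers": 0}
    - {"delta_rot": [0, 0, 0], "travel": [0, 0, 0], "fingers": 0}

```text
clock: 25.4
tcp_pos: [0.4829, -0.2099, 0.0942]
orientation: [0.174, 0.039, 0.984, -0.007]
wrist_force: [-6.0, 2.9, 9.5]
finger_gap: 0.0502
grip_force: 25.8
```

```bash
python3 avg.py 3
```

```text
mean [ 0.4829 -0.2099  0.0942] sd [0. 0. 0.] d 0.0029 off [-0.0001  0.0002 -0.    ] to w4 rot [-0.0005 -0.0003  0.    ] toolz [ 0.3421 -0.027  -0.9393] tooly [0.0787 0.9969 0.    ] 25.5 F [-7.3  3.4  9.3]
```

carry_out:
  series:
    - {"delta_rot": [0, 0, 0], "travel": [0.011, -0.001, -0.03], "fingers": 0}
    - {"delta_rot": [0, 0, 0], "travel": [0, 0, 0], "fingers": 0}

```text
clock: 25.8
tcp_pos: [0.4832, -0.2099, 0.0935]
orientation: [0.174, 0.039, 0.984, -0.007]
wrist_force: [-5.8, 2.9, 9.0]
finger_gap: 0.0501
grip_force: 25.9
```

carry_out:
  series:
    - {"delta_rot": [0, 0, 0], "travel": [0.008, -0.001, -0.022], "fingers": 0}
    - {"delta_rot": [0, 0, 0], "travel": [0, 0, 0], "fingers": 0}

```text
clock: 26.05
tcp_pos: [0.4834, -0.21, 0.0931]
orientation: [0.174, 0.039, 0.984, -0.007]
wrist_force: [-8.0, 2.1, 11.1]
finger_gap: 0.0496
grip_force: 26.1
```

```bash
python3 avg.py 3
```

```text
mean [ 0.4834 -0.21    0.0932] sd [0. 0. 0.] d 0.0017 off [0.0001 0.0002 0.    ] to w4 rot [-0.0004 -0.     -0.    ] toolz [ 0.3424 -0.0271 -0.9392] tooly [ 7.870e-02  9.969e-01 -1.000e-04] 26.15 F [-8.2  2.4 11.2]
```

carry_out:
  series:
    - {"delta_rot": [0, 0, 0], "travel": [0.004, 0, -0.012], "fingers": 0}
    - {"delta_rot": [0, 0, 0], "travel": [0, 0, 0], "fingers": -1}
    - {"delta_rot": [0, 0, 0], "travel": [0, 0, 0], "fingers": -1}
    - {"delta_rot": [0, 0, 0], "travel": [0, 0, 0], "fingers": -1}
    - {"delta_rot": [0, 0, 0], "travel": [0, 0, 0], "fingers": -1}

```text
clock: 26.82
tcp_pos: [0.4836, -0.21, 0.0915]
orientation: [0.174, 0.039, 0.984, -0.007]
wrist_force: [0.3, -0.2, -0.4]
finger_gap: 0.0853
grip_force: 0.0
```

```bash
python3 snap.py w15
python3 - <<'E'
from h import *
for n in('w4','w11','w15'):
    s,c=pickle.load(open(n+'.pkl','rb'))
    b,_=blobs(c,(8,180,150),(25,255,255),20); g,_=blobs(c,(45,150,80),(75,255,255),20)
    print(n,[(x[0],x[1]) for x in b+g if 230<x[0][0]<320 and 120<x[0][1]<300])
E
python3 avg.py 2
```

```text
26.825 [ 0.48355067 -0.21003563  0.09150888] [ 0.17376212  0.03877512  0.98400118 -0.00670045] [-0.674  0.092 -0.666  0.519  0.193 -0.567] [ 0.3 -0.2 -0.4] 0.08527634881260936 0.0
red (array([539.4, 278. ]), 1734, array([509, 237,  51,  92], dtype=int32))
red (array([343.7, 288.1]), 346, array([339, 260,  10,  54], dtype=int32))
red (array([218.2, 290.6]), 300, array([215, 262,   8,  54], dtype=int32))
red (array([468.1, 310.8]), 190, array([462, 301,  15,  20], dtype=int32))
w4 [(array([233.2, 219.8]), 39), (array([301.3, 155.5]), 117), (array([257.2, 231.4]), 86), (array([279.3, 231.6]), 92), (array([301.4, 231.5]), 93), (array([255. , 271.5]), 238), (array([279.4, 271.4]), 245), (array([304. , 271.5]), 238)]
w11 [(array([254.1, 268.9]), 217)]
w15 [(array([231.1, 221.3]), 36), (array([256.3, 234.1]), 43), (array([255.5, 275. ]), 270), (array([301. , 156.1]), 120)]
mean [ 0.4835 -0.21    0.0915] sd [0. 0. 0.] d 0.0001 off [-0.0003  0.0002 -0.0001] to w4 rot [-0.0009 -0.001  -0.0001] toolz [ 0.3414 -0.0266 -0.9395] tooly [7.860e-02 9.969e-01 4.000e-04] 26.925 F [ 0.1  0.3 -0.5]
```

The tabs are still partly in: their red strips are about 9 px wide against 17 px when latched. The cap has ridden up, so the pack popped up as the text warned. I back off, shut the fingers and press the cap.

carry_out:
  series:
    - {"delta_rot": [0, 0, 0], "travel": [-0.204, 0.015, 0.564], "fingers": -1}
    - {"delta_rot": [0, 0, 0], "travel": [-0.204, 0.015, 0.564], "fingers": -1}
    - {"delta_rot": [0, 0, 0], "travel": [-0.204, 0.015, 0.564], "fingers": -1}
    - {"delta_rot": [0, 0, 0], "travel": [-0.204, 0.015, 0.564], "fingers": -1}
    - {"delta_rot": [0, 0, 0], "travel": [0, 0, 0], "fingers": 1}

```text
clock: 27.6
tcp_pos: [0.4637, -0.2091, 0.1491]
orientation: [0.175, 0.039, 0.984, -0.007]
wrist_force: [0.8, -1.0, 0.3]
finger_gap: 0.07
grip_force: 0.0
```

carry_out:
  series:
    - {"delta_rot": [0, 0, 0], "travel": [0, 0, 0], "fingers": 1}
    - {"delta_rot": [0, 0, 0], "travel": [0, 0, 0], "fingers": 1}
    - {"delta_rot": [0, 0, 0], "travel": [0, 0, 0], "fingers": 1}
    - {"delta_rot": [0, 0, 0], "travel": [0, 0, 0], "fingers": 1}
    - {"delta_rot": [0, 0, 0], "travel": [0, 0, 0], "fingers": 1}

```text
clock: 28.22
tcp_pos: [0.4631, -0.2085, 0.1479]
orientation: [0.174, 0.039, 0.984, -0.007]
wrist_force: [-0.4, -0.6, 0.7]
finger_gap: 0.0003
grip_force: 0.0
```

```bash
python3 snap.py w16; python3 avg.py 2
```

```text
28.225 [ 0.46308909 -0.20845824  0.14788539] [ 0.17370564  0.03875154  0.9840124  -0.00665296] [-0.703 -0.007 -0.611  0.679  0.202 -0.595] [-0.4 -0.6  0.7] 0.0003257604618509967 0.0
red (array([489.9, 252.2]), 1382, array([463, 213,  54,  72], dtype=int32))
red (array([322.7, 235.2]), 185, array([320, 215,   7,  38], dtype=int32))
red (array([237.2, 235.2]), 162, array([235, 216,   6,  38], dtype=int32))
red (array([448.4, 308. ]), 955, array([430, 269,  38,  69], dtype=int32))
mean [ 0.4631 -0.2085  0.148 ] sd [0. 0. 0.] d 0.0602 off [-0.0003  0.0002 -0.0001] to w4 rot [-0.0008 -0.001  -0.0001] toolz [ 0.3415 -0.0267 -0.9395] tooly [7.860e-02 9.969e-01 3.000e-04] 28.325 F [-0.1 -1.3 -1. ]
```

View pics/w16.png

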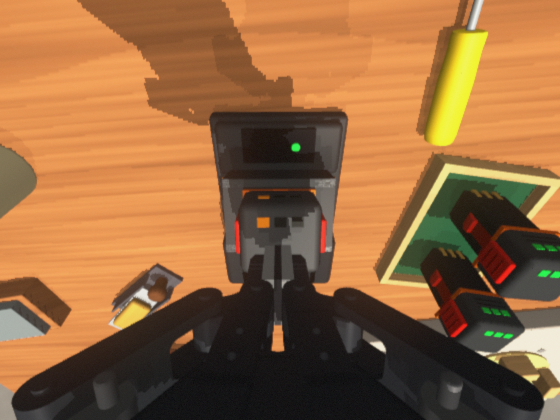

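The shut finger tips, at (280,250), are over the cap centre. The tabs at (237,235) and (323,235) are still half in, and the charged pack stands upright in the tray. I press gently along the axis.

carry_out:
  series:
    - {"delta_rot": [0, 0, 0], "travel": [0.068, -0.005, -0.188], "fingers": 1}
    - {"delta_rot": [0, 0, 0], "travel": [0.068, -0.005, -0.188], "fingers": 1}
    - {"delta_rot": [0, 0, 0], "travel": [0.027, -0.002, -0.075], "fingers": 1}
    - {"delta_rot": [0, 0, 0], "travel": [0.027, -0.002, -0.075], "fingers": 1}

```text
clock: 28.88
tcp_pos: [0.4678, -0.2088, 0.1346]
orientation: [0.174, 0.039, 0.984, -0.007]
wrist_force: [0.4, -0.2, -0.2]
finger_gap: -0.0003
grip_force: 0.0
```

carry_out:
  series:
    - {"delta_rot": [0, 0, 0], "travel": [0.02, -0.002, -0.056], "fingers": 1}
    - {"delta_rot": [0, 0, 0], "travel": [0.02, -0.002, -0.056], "fingers": 1}

```text
clock: 29.12
tcp_pos: [0.4689, -0.209, 0.1321]
orientation: [0.174, 0.039, 0.984, -0.007]
wrist_force: [0.6, -0.3, -0.0]
finger_gap: -0.0003
grip_force: 0.0
```

carry_out:
  series:
    - {"delta_rot": [0, 0, 0], "travel": [0.02, -0.002, -0.056], "fingers": 1}
    - {"delta_rot": [0, 0, 0], "travel": [0.02, -0.002, -0.056], "fingers": 1}

```text
clock: 29.38
tcp_pos: [0.4703, -0.2095, 0.1299]
orientation: [0.174, 0.039, 0.984, -0.007]
wrist_force: [-4.0, -0.3, 10.4]
finger_gap: -0.0001
grip_force: 5.7
```

carry_out:
  series:
    - {"delta_rot": [0, 0, 0], "travel": [0.02, -0.002, -0.056], "fingers": 1}
    - {"delta_rot": [0, 0, 0], "travel": [0.014, -0.001, -0.038], "fingers": 1}

```text
clock: 29.62
tcp_pos: [0.4719, -0.2104, 0.1291]
orientation: [0.175, 0.039, 0.984, -0.008]
wrist_force: [-6.6, 0.8, 13.7]
finger_gap: -0.0001
grip_force: 7.3
```

carry_out:
  series:
    - {"delta_rot": [0, 0, 0], "travel": [0.014, -0.001, -0.038], "fingers": 1}
    - {"delta_rot": [0, 0, 0], "travel": [0, 0, 0], "fingers": 1}

```text
clock: 29.88
tcp_pos: [0.4723, -0.2105, 0.1283]
orientation: [0.176, 0.039, 0.984, -0.008]
wrist_force: [-4.8, 0.8, 12.0]
finger_gap: -0.0003
grip_force: 6.7
```

carry_out:
  series:
    - {"delta_rot": [0, 0, 0], "travel": [0.014, -0.001, -0.038], "fingers": 1}
    - {"delta_rot": [0, 0, 0], "travel": [0.014, -0.001, -0.038], "fingers": 1}

```text
clock: 30.12
tcp_pos: [0.4732, -0.2107, 0.1268]
orientation: [0.176, 0.039, 0.984, -0.008]
wrist_force: [-6.9, 1.3, 15.9]
finger_gap: 0.0003
grip_force: 8.5
```

carry_out:
  series:
    - {"delta_rot": [0, 0, 0], "travel": [0.014, -0.001, -0.038], "fingers": 1}
    - {"delta_rot": [0, 0, 0], "travel": [0, 0, 0], "fingers": 1}

```text
clock: 30.38
tcp_pos: [0.4737, -0.2108, 0.1259]
orientation: [0.176, 0.039, 0.984, -0.008]
wrist_force: [-5.8, 0.3, 14.6]
finger_gap: -0.0
grip_force: 7.8
```

```bash
python3 snap.py w17; python3 avg.py 1
```

```text
30.375 [ 0.47365951 -0.21077957  0.125873  ] [ 0.1759309   0.03867444  0.98360626 -0.00844557] [-0.69   0.032 -0.635  0.608  0.198 -0.582] [-5.8  0.3 14.6] -3.737488975633958e-05 7.761985813267529
red (array([515.4, 262.9]), 1928, array([482, 218,  66,  82], dtype=int32))
red (array([328.7, 247.7]), 258, array([325, 224,   8,  44], dtype=int32))
red (array([233.1, 247.6]), 190, array([230, 226,   7,  42], dtype=int32))
red (array([465.3, 320.4]), 1203, array([443, 278,  46,  75], dtype=int32))
mean [ 0.4737 -0.2108  0.1259] sd [0. 0. 0.] d 0.0358 off [ 0.002  -0.0015  0.0007] to w4 rot [0.0028 0.0033 0.0004] toolz [ 0.3454 -0.0302 -0.938 ] tooly [ 0.0791  0.9969 -0.003 ] 30.425 F [-6.4 -0.4 13.6]
```

carry_out:
  series:
    - {"delta_rot": [0, 0, 0], "travel": [0.011, 0, -0.038], "fingers": 1}
    - {"delta_rot": [0, 0, 0], "travel": [0, 0, 0], "fingers": 1}

```text
clock: 30.72
tcp_pos: [0.4735, -0.2105, 0.1244]
orientation: [0.175, 0.039, 0.984, -0.008]
wrist_force: [-4.9, 0.6, 10.9]
finger_gap: 0.0003
grip_force: 5.9
```

carry_out:
  series:
    - {"delta_rot": [0, 0, 0], "travel": [0.011, 0, -0.038], "fingers": 1}
    - {"delta_rot": [0, 0, 0], "travel": [0, 0, 0], "fingers": 1}

```text
clock: 30.98
tcp_pos: [0.4745, -0.211, 0.1243]
orientation: [0.176, 0.039, 0.984, -0.009]
wrist_force: [-5.7, 1.0, 16.6]
finger_gap: 0.0002
grip_force: 8.4
```

```bash
python3 snap.py w18; python3 avg.py 1
```

```text
30.975 [ 0.47453696 -0.21099246  0.12427671] [ 0.17627362  0.03864462  0.98354479 -0.00859378] [-0.689  0.035 -0.636  0.603  0.198 -0.581] [-5.7  1.  16.6] 0.00020184843235130696 8.3795543666929
red (array([230. , 243.9]), 446, array([224, 216,  12,  52], dtype=int32))
red (array([330.9, 244.7]), 435, array([326, 216,  12,  52], dtype=int32))
red (array([517.6, 263.7]), 1972, array([484, 219,  67,  82], dtype=int32))
red (array([466.6, 321. ]), 1227, array([445, 278,  45,  76], dtype=int32))
mean [ 0.4745 -0.211   0.1243] sd [0. 0. 0.] d 0.034 off [ 0.0022 -0.0017  0.0008] to w4 rot [0.0032 0.004  0.0004] toolz [ 0.3461 -0.0306 -0.9377] tooly [ 0.0791  0.9969 -0.0033] 31.025 F [-6.4  0.9 15.5]
```

The tabs have sprung out: the strips went from 7 px to 12 px wide, spanning columns 224 to 338. I retract and check that it stays latched.

carry_out:
  series:
    - {"delta_rot": [0, 0, 0], "travel": [-0.068, 0.005, 0.188], "fingers": 1}
    - {"delta_rot": [0, 0, 0], "travel": [-0.204, 0.015, 0.564], "fingers": 1}
    - {"delta_rot": [0, 0, 0], "travel": [-0.204, 0.015, 0.564], "fingers": 1}
    - {"delta_rot": [0, 0, 0], "travel": [-0.204, 0.015, 0.564], "fingers": -1}
    - {"delta_rot": [0, 0, 0], "travel": [-0.136, 0.01, 0.376], "fingers": -1}

```text
clock: 31.7
tcp_pos: [0.4521, -0.2077, 0.178]
orientation: [0.174, 0.039, 0.984, -0.007]
wrist_force: [0.1, 0.4, -0.2]
finger_gap: 0.0359
grip_force: 0.0
```

carry_out:
  series:
    - {"delta_rot": [0, 0, 0], "travel": [0, 0, 0], "fingers": -1}
    - {"delta_rot": [0, 0, 0], "travel": [0, 0, 0], "fingers": -1}
    - {"delta_rot": [0, 0, 0], "travel": [0, 0, 0], "fingers": -1}
    - {"delta_rot": [0, 0, 0], "travel": [0, 0, 0], "fingers": -1}

```text
clock: 32.2
tcp_pos: [0.4521, -0.2076, 0.1771]
orientation: [0.173, 0.039, 0.984, -0.006]
wrist_force: [0.5, 0.3, -0.5]
finger_gap: 0.0855
grip_force: 0.0
```

```bash
python3 snap.py w19; python3 avg.py 2
python3 - <<'E'
from h import *
for n in('w3','w19'):
    s,c=pickle.load(open(n+'.pkl','rb'))
    b,_=blobs(c,(8,180,150),(25,255,255),15); g,_=blobs(c,(45,150,80),(75,255,255),15)
    print(n,[(x[0],x[1]) for x in b+g if 230<x[0][0]<320 and 120<x[0][1]<300])
    ref=[.4586,-.2082,.1243]; print('home lamp g1 proj',proj(c,[.4588,-.2072,.1228],s),'Lc',proj(c,[.4733,-.2371,.1123],s),'Rc',proj(c,[.4796,-.18,.1096],s),'Llamp',proj(c,[.4573,-.2171,.1237],s))
E
```

```text
32.2 [ 0.45213599 -0.20755305  0.17713514] [ 0.17348256  0.03877074  0.98405244 -0.00643687] [-0.719 -0.052 -0.576  0.763  0.206 -0.61 ] [ 0.5  0.3 -0.5] 0.08551989515894799 0.0
red (array([239.8, 216.3]), 246, array([236, 197,   8,  37], dtype=int32))
red (array([315.3, 216.7]), 241, array([312, 198,   8,  36], dtype=int32))
red (array([451.1, 213.6]), 142, array([445, 204,  13,  18], dtype=int32))
red (array([471.6, 246.1]), 661, array([457, 226,  31,  40], dtype=int32))
red (array([422.1, 265.6]), 113, array([417, 257,  11,  16], dtype=int32))
red (array([436.1, 294.8]), 323, array([425, 279,  24,  30], dtype=int32))
mean [ 0.4522 -0.2076  0.1773] sd [0.     0.     0.0001] d 0.0915 off [-0.0005  0.0003 -0.0002] to w4 rot [-0.0012 -0.0014 -0.0001] toolz [ 0.3411 -0.0263 -0.9397] tooly [7.860e-02 9.969e-01 7.000e-04] 32.3 F [-0.   0.5 -0.3]
w3 [(array([289. , 142.5]), 58), (array([260. , 184.5]), 18), (array([273.2, 184.5]), 17), (array([287. , 184.5]), 18), (array([259., 205.]), 63), (array([273., 205.]), 63), (array([286.9, 205. ]), 62)]
home lamp g1 proj [273.29447243 205.05447164] Lc [236.09876461 214.51490152] Rc [310.72795999 214.16887591] Llamp [258.9565509  204.99601586]
w19 [(array([293. , 144.2]), 63)]
home lamp g1 proj [278.48883779 207.79960152] Lc [240.60753382 217.14917556] Rc [315.71795598 216.68991255] Llamp [264.06371449 207.77019955]
```

The tabs are within 1 px of where the latched charged pack's were, and fully out. The charged pack stands upright in the tray.

```bash
python3 -c "
from workcell import env
print(env.hand_in())"
```

```text
the job is handed in; nothing more can be done
None
```

I handed the job in: the charged pack stands upright in the free half of the tray, and the flat pack is latched in the charger with both tabs out; setting the charged pack down pressed on the tray with up to about 32 N before I eased off, harder than it needed.

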